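# Pry open the dust extractor and fit its new filter

### The job

Fit the new filter panel into the small dust extractor, whose white cover snaps shut and has no handle: lever the cover up with the scraper's blade in the notch at its front, not with the gripper's own fingers, and swing it all the way back so that it stays open. Hook the filter's far edge under the steel lip at the back of the well and lower its front, so that the panel lies flat on the bottom of the well. Leave the cover open, the scraper lying on the bench and the other things where they are.

Things in the scene. Friction and masses are not known exactly. Their poses are not given: they have to be found in the camera images.
- unit: Dust extractor, fixed: dark grey box base 210 (x) x 180 (y) x 100 mm high, a round blower and motor behind it to x = +230 mm, at most 122 mm high. Origin: centre of the base's underside, on the bench. +x points from its front (towards the robot) to its back (hinge), z up. Closed cover: x -85 to +95, y -90 to +90, top z = 120 mm. Two catch posts, z 100 to 114 mm, at x = -70, y = +-71 mm.
- sill (a point): Point on the sill, at x = -95, y = 0, z = 100 mm of the extractor, 10 mm in front of the cover's face; axes as the extractor's. The sill is the base's flat top, bare from x = -105 (square front edge over the upright front face) to x = -85 mm (cover's face); it runs on level under the cover to x = -62 mm. The notch in the cover is straight behind this point.
- well (a point): Middle of the filter well's flat bottom: x = 4, y = 0, z = 80 mm of the extractor; axes as the extractor's. The well is open on top when the cover is open: x -62 to +70, y -62 to +62 mm, rim at z = 100 mm.
- lip_edge (a point): Middle of the steel lip's free lower edge: x = 58, y = 0, z = 95 mm of the extractor. The lip, a 5 mm thick strip, overhangs the well's whole back edge by 12 mm (x 58 to 70 mm, the well's back wall), 15 mm clear above the well's bottom.
- hinge (a point): Middle of the cover's hinge axis, which runs along the extractor's y: x = 98, y = 0, z = 104 mm of the extractor.
- cover (a joint): Cover angle, rad: 0 shut, grows as its front rises, stop at 1.85. A hollow white shell, about 0.2 kg: top plate 4 mm (underside z = 116 mm), skirts 4 mm thick down to the sill. Spring balls hold it shut: about 10 N at the front edge, until that has risen 6 mm; then only its weight, 1 N there. Let go, it drops back below 1.4 rad (to rest ajar on the balls at about 0.05) and falls open above 1.55.
- cover_edge (a point): Point on the cover: roof of the notch at the front face (x = -85, y = 0, z = 105 mm of the extractor when shut). The notch is in the middle of the front skirt, 44 mm wide, 5 mm high (z 100 to 105 mm): a blade slides on the sill, under the 4 mm thick skirt, into the hollow.
- scraper: Scraper lying along its x axis, 170 mm, 90 g; origin at the centre of its underside. Wooden handle x -85 to +10 mm, 22 mm wide (y), 20 mm thick (z). Stiff steel blade x 10 to 85 mm, 2 mm thick at half the handle's thickness (z 9 to 11 mm), 30 mm wide over its last 50 mm, 18 mm before that.
- scraper_grip (a point): Point in the scraper's handle, 20 mm behind its front end and 95 mm behind the blade's edge, half-way up (10 mm above the bench as it lies). +x points to the blade's edge.
- scraper_tip (a point): Middle of the blade's front edge (10 mm above the bench as it lies).
- filter_mid (a point): Centre of the filter panel, half-way up its frame: grey frame 124 (x) x 116 (y) x 10 mm with white pleats, 100 to 210 g, lying flat on the bench with z up. Its far edge, to go under the lip, is at x = +62 mm; the grip tab is near its front edge (-x).
- filter_tab (a point): Centre of the filter's upright grip tab, 42 mm in front (-x) of filter_mid and 17 mm above it. The tab is 30 mm long (x), 12 mm thick (y) and 24 mm high; it stands on the frame's top, from 10 to 34 mm above the filter's underside.
- mallet: Bystander: wooden joiner's mallet lying on its side, 240 mm long.
- square: Bystander: try square, wooden stock and steel blade, lying flat.
- plane: Bystander: block plane, 160 mm long, 60 mm high.
- glue: Bystander: white glue bottle, 56 mm across, 165 mm high.
- jar: Bystander: glass jar of screws, 74 mm across, 91 mm high.
- offcut_a: Bystander: wooden offcut 210 x 45 x 22 mm.
- offcut_b: Bystander: wooden offcut 75 x 65 x 30 mm.
- pencil: Bystander: carpenter's pencil, 150 mm long, 7.5 mm thick.
There are look-alikes about, which are no part of the job. What is shaped like the scraper but turquoise is not meant.

How it is judged (in metres and radians):
On the way, in this order (a step that is already met when the one before it is completed fails the run):
1. the scraper's blade lifts the cover against its catches (value of joint cover above 0.012 rad and contact force between scraper and cover above 1 N), for 0.02 s.
2. the cover is swung fully open (value of joint cover above 1.6 rad), for 0.2 s.
At the end, for the whole second after the job is handed in: The cover stands open by more than 1.6 rad; the filter lies flat (0.05 rad) on the bottom of the well (within 3.5 mm), its far edge under the lip and its tab to the front; the scraper lies at rest on the bench, clear of the extractor (value of joint cover above 1.6 rad and z of filter_mid in the frame of unit between 0.0815 and 0.0885 m and x of filter_mid in the frame of unit between -0.004 and 0.012 m and y of filter_mid in the frame of unit between -0.01 and 0.01 m and angle between the z axis of filter_mid and the z axis of unit, either way round below 0.05 rad and height (world z) of scraper_grip below 0.03 m and height (world z) of scraper_tip below 0.04 m and linear speed of scraper below 0.02 m/s); the robot touches nothing.
It fails at once if the gripper's fingers or the arm push hard on the cover while its catches still hold it (value of joint cover below 0.03 rad and contact force between any of the fingers, the arm and cover above 5 N).
It fails at once if a bystander is pushed more than 40 mm (distance of any of mallet, square, plane, glue, jar, offcut_a, offcut_b, pencil from where it was at the start of the episode above 0.04 m).
It also fails if it takes over 72 s, if anything falls off the work surface, if the arm or the gripper's body presses on something with over 40 N, if the wrist force passes 120 N, or if a joint passes its speed limit or range.

### The arm

A 6-joint arm with a two-finger parallel gripper is mounted at the origin on the work surface. World frame = base frame: x ahead of the robot, y to its left, z up, the work surface at z = 0. Lengths are in m, angles in degrees, forces in N, time in s.
With the tool pointing down it reaches from about 0.3 to 0.75 m from the base axis. Payload 8.5 kg.
Tool frame: the origin (TCP) lies midway between the tips of the shut fingers; the grasp point (between the pads) lies behind it (grasp_offset is the z of the grasp point in the tool frame, in m); z points along the fingers, y is the direction in which the jaws open and shut (so a half turn about z gives the same grasp; the last joint's range is limited). The gripper opens to 85 mm and grips with 20 to 120 N. Pads are 22 mm wide; open, the fingers measure 114 mm over their backs; the gripper's body (76 mm by 85 mm) begins 54 mm behind the grasp point. The pads swing forward as they close: fully open they stand 13 mm farther back than shut.
Start: joints at [53.726, 21.807, 74.336, -0, 83.858, -12.336], TCP at [0.223, 0.503, 0.208] pointing down, gripper open.
Joint ranges: [-178.18, 178.18], [-50.72, 133.34], [12.68, 142.11], [-81.47, 261.47], [9.98, 163.14], [-165.26, 165.26]. Speed limits (degrees/s): [136.94, 136.94, 180, 180, 180, 180].

### API

Orientations are given as a 3x3 rotation matrix whose columns are the frame's x, y, z axes.
In Python, from rig import * gives the robot as it stands.
- The arm moves only by the shell command python3 -m pendant 'ROWS' [FORCE]. ROWS is JSON, one flat list of numbers, 7 for each row, row after row: the finger opening in mm, from 0 to 85.4, then the shift along the tool's x, y, z in units of 50 mm (1.0 is 50 mm), then the turn, a rotation vector about the tool's x, y, z in units of 8 degrees (1.0 is 8 degrees). In form: [hand, dx, dy, dz, wx, wy, wz, hand, dx, dy, dz, wx, wy, wz, ...]. A call has 1 to 12 rows; each row shifts and turns the commanded pose from where the row before left it, along the tool's axes as they then stand; what a row does not reach is not made up. A row lasts 1/10 s, in which the tool goes at most 50 mm and 8.59 degrees, less where a joint would pass 70% of its speed; a pose out of reach is approached as far as the arm can. A call is refused whole if a number of a shift passes 1 or a number of a turn 1, either way. A call with a gripper value outside its range is refused whole. The fingers move at their own pace and stop on an object; FORCE is the grip in N (left out, the last holds). Time passes only in rows, so rows that do not move let the fingers close. It gives the time, the measured TCP pose, the force and the opening at its end, in the units of the state.
- observe(): the state, without advancing time (a new reading comes with each control period).
- get_image(name): name is "scene" or "top" or "wrist"; returns a dict with "frame" (420x560x3 uint8, red, green, blue), "depth" (420x560 float32, m along the optical axis (not along the pixel's ray), 0 where there is no reading), "K" (3x3 intrinsics, pixels), "rvec" (rotation vector, rad) and "tvec" (3), from world to camera coordinates, as OpenCV has them. Camera axes: x right, y down, z forward; pixel columns grow to the right and rows downward; lengths in m; the calibration is good to about 2 mm. A picture is of the moment at which its call begins.
- close_job(): hands the job in, once; it reports no verdict.
The state is a dict: "time_s": time; "q": joint angles; "qvel": joint speeds; "joint_efforts": joint torques, N m; "position": TCP position; "tool_rot": TCP orientation; "ft_force": force on the tool from outside, world axes, zero at the start; "wrist_torque": the same for the moment, N m; "grip_width": finger opening in m.
Only numpy, scipy, OpenCV 4.12 (cv2) and the standard library are available. Lean on these libraries where they do the work, as an engineer would, in place of code of your own. Each camera call takes 0.05 s, during which the arm holds its last target.

## Working session

There is one attempt and no reset: what is moved stays moved. The work goes in short steps, Python scripts to look and compute and a shell command to move; the robot and the scene stay as the last step left them, time stands still between calls to the robot, and variables do not carry over. Pictures are saved under pics/ and viewed, and the job is handed in when it is done.

```bash
ls; mkdir -p pics
python3 - <<'E'
from rig import *
import cv2
for n in ["scene","top","wrist"]:
    d=get_image(n); cv2.imwrite(f"pics/{n}0.png",d["frame"][:,:,::-1]); print(n,d["K"].tolist(),d["rvec"],d["tvec"],(d["depth"]>0).mean())
s=observe(); print(s); 
try: print(grasp_offset)
except Exception as e: print(e)
E
```

```text
pics
scene [[422.39081259264384, 0.0, 275.304488762252], [0.0, 422.39081259264384, 206.44186266628222], [0.0, 0.0, 1.0]] [ 1.25839094  2.03460692 -1.12870396] [ 0.22543633 -0.15428178  1.67457279] 0.9960034013605442
top [[480.0267766429552, 0.0, 277.0644099200364], [0.0, 480.0267766429552, 210.5741432532569], [0.0, 0.0, 1.0]] [ 2.18137503 -2.15885495  0.10455305] [0.01841652 0.50825408 1.34423639] 0.9959013605442177
wrist [[354.66614443718385, 0.0, 270.4710461743498], [0.0, 354.66614443718385, 213.2894218382887], [0.0, 0.0, 1.0]] [-2.41488785 -1.57038984 -0.23312374] [-0.54823033 -0.03778886  0.38075431] 0.9961649659863946
{'time_s': 0.15, 'q': array([ 5.37260037e+01,  2.18331258e+01,  7.43728673e+01, -9.30583573e-05,
        8.38558514e+01, -1.23378352e+01]), 'qvel': array([ 0.0483178 , -0.10857717, -0.168043  , -0.03837776,  0.05373903,
       -0.01169443]), 'joint_efforts': array([ 2.14144791e-03, -4.48630178e+01, -2.31344676e+01, -1.63345749e-04,
        3.82185972e-03, -2.25022382e-05]), 'position': array([0.22302029, 0.50249158, 0.20765546]), 'tool_rot': array([[-9.13998074e-01,  4.05718023e-01, -6.37316085e-04],
       [ 4.05718459e-01,  9.13997688e-01, -8.71155919e-04],
       [ 2.29061771e-04, -1.05480573e-03, -9.99999417e-01]]), 'ft_force': array([ 0.44332646, -0.27560265,  0.58659499]), 'wrist_torque': array([ 0.03705608, -0.04536532,  0.03022129]), 'grip_width': 0.08545321716532998}
-0.0187
```

View pics/scene0.png

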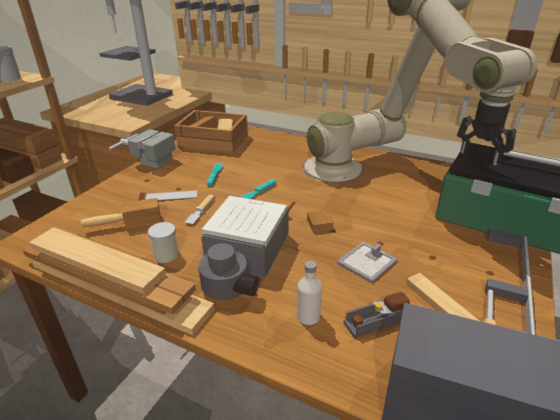

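View pics/top0.png

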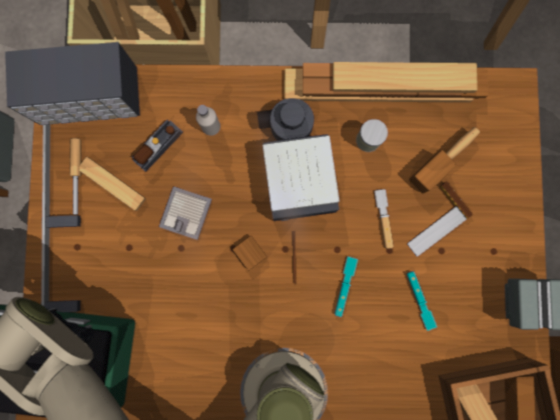

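View pics/wrist0.png

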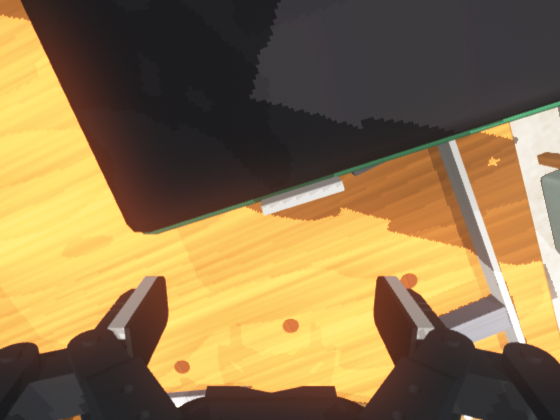

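```bash
cat > h.py <<'E'
from rig import *
import cv2, numpy as np
def cam(n):
    d=get_image(n); d["R"]=cv2.Rodrigues(np.array(d["rvec"]))[0]; d["t"]=np.array(d["tvec"]).ravel(); return d
def plane(d,uv,z):
    uv=np.atleast_2d(uv).astype(float); r=np.c_[uv,np.ones(len(uv))]@np.linalg.inv(d["K"]).T@d["R"]
    c=-d["R"].T@d["t"]; return c+r*((z-c[2])/r[:,2])[:,None]
def cloud(d):
    h,w=d["depth"].shape; u,v=np.meshgrid(np.arange(w),np.arange(h))
    z=d["depth"]; p=np.stack([(u-d["K"][0][2])/d["K"][0][0]*z,(v-d["K"][1][2])/d["K"][1][1]*z,z],-1)
    return (p-d["t"])@d["R"]
def proj(d,P):
    return cv2.projectPoints(np.atleast_2d(P).astype(float),np.array(d["rvec"]),np.array(d["tvec"]),np.array(d["K"]),None)[0].reshape(-1,2)
E
python3 - <<'E'
from h import *
t=cv2.imread("pics/top0.png")
a=cv2.resize(t[100:270,240:420],None,fx=4,fy=4,interpolation=cv2.INTER_CUBIC)[:600]
b=cv2.resize(t[180:250,150:220],None,fx=6,fy=6,interpolation=cv2.INTER_CUBIC)
cv2.imwrite("pics/c1.png",a);cv2.imwrite("pics/c2.png",b)
d=cam("top");C=cloud(d)
for n,uv in dict(scr_h=(381,200),scr_b=(388,238),cover=(300,170),filt=(180,225),mallet=(433,170),tab=(189,199)).items():
    print(n,C[uv[1],uv[0]].round(3))
E
```

```text
scr_h [ 0.543 -0.275  0.014]
scr_b [ 0.433 -0.292  0.022]
cover [ 0.608 -0.037  0.122]
filt [0.463 0.297 0.034]
mallet [ 0.621 -0.408  0.071]
tab [0.54  0.279 0.011]
```

View pics/c1.png

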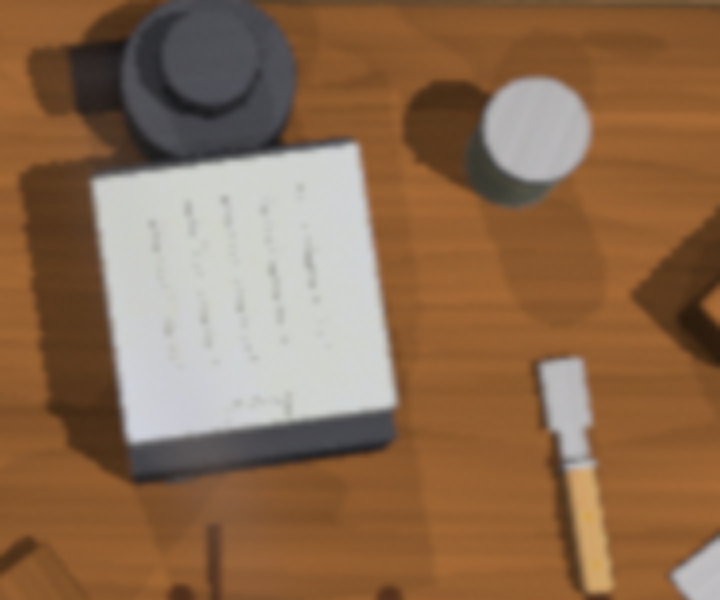

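View pics/c2.png

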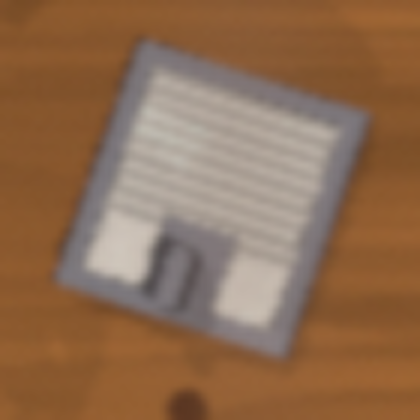

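Run:
```python
from h import *
d=cam("top"); f=d["frame"].astype(int); C=cloud(d)
hsv=cv2.cvtColor(d["frame"],cv2.COLOR_RGB2HSV)
def big(m,box):
    M=np.zeros(m.shape,np.uint8); u0,v0,u1,v1=box; M[v0:v1,u0:u1]=m[v0:v1,u0:u1]
    cs=cv2.findContours(M,cv2.RETR_EXTERNAL,cv2.CHAIN_APPROX_NONE)[0]
    return max(cs,key=cv2.contourArea)[:,0,:].astype(np.float32)
def rect(n,c,z):
    P=plane(d,c,z)[:,:2].astype(np.float32); r=cv2.minAreaRect(P*1000); print(n,len(c),r, 'corners',cv2.boxPoints(r).round(0).tolist())
print(hsv[170,300],hsv[225,180],hsv[215,382],hsv[200,381],hsv[185,188])
cv=big((hsv[...,1]<40)&(hsv[...,2]>150),(255,125,350,225)); rect("cover",cv,.12)
# median height
m=np.zeros(f.shape[:2],np.uint8);cv2.fillPoly(m,[cv.astype(np.int32)],1);print("cover z",np.median(C[...,2][m>0]))
fi=big((hsv[...,1]<90),(155,180,215,245)); rect("filter",fi,.010)
ha=big((hsv[...,1]>60)&(hsv[...,2]>175)&(abs(hsv[...,0].astype(int)-18)<8),(365,205,402,255)); rect("handle",ha,.02)
bl=big((hsv[...,1]<80)&(hsv[...,2]>110),(365,180,402,222)); rect("blade",bl,.011)
# base top/body dark
da=big((hsv[...,2]<95)&(hsv[...,1]<80),(255,180,350,225)); rect("front",da,.1)
# second view: filter in scene with depth
for n,b in dict(filt=fi).items():
    m=np.zeros(f.shape[:2],np.uint8);cv2.fillPoly(m,[b.astype(np.int32)],1);q=C[m>0];print(n,np.percentile(q[:,2],[5,50,95,99]))
```

```text
[ 42   6 208] [171  15 116] [150   2 135] [135   3 188] [ 13 156 137]
cover 260 ((601.2503051757812, -37.72950744628906), (180.13674926757812, 180.79408264160156), 8.415992736816406) corners [[499.0, 39.0], [525.0, -140.0], [704.0, -114.0], [677.0, 65.0]]
cover z 0.1198366985720426
filter 154 ((501.0604248046875, 289.4871520996094), (119.61186218261719, 125.55661010742188), 72.21175384521484) corners [[423.0, 252.0], [543.0, 213.0], [579.0, 327.0], [460.0, 366.0]]
handle 67 ((450.7248840332031, -291.3101501464844), (87.61746215820312, 18.331298828125), 8.755833625793457) corners [[406.0, -289.0], [409.0, -307.0], [495.0, -294.0], [493.0, -276.0]]
blade 70 ((534.3965454101562, -277.1464538574219), (81.89510345458984, 33.577354431152344), 7.407209396362305) corners [[492.0, -266.0], [496.0, -299.0], [577.0, -289.0], [573.0, -255.0]]
front 143 ((497.79693603515625, -52.3704833984375), (27.93291473388672, 178.93377685546875), 7.978623390197754) corners [[472.0, 34.0], [496.0, -143.0], [524.0, -139.0], [499.0, 38.0]]
filt [0.00204365 0.00832137 0.01507386 0.03398989]
```

```bash
cat >> h.py <<'E'
from scipy.spatial.transform import Rotation as Ro
def need(p,R,p0=None,R0=None):
    """remaining move in tool axes (units) & rotvec (units of 8deg)"""
    s=observe(); p0=s["position"] if p0 is None else p0; R0=s["tool_rot"] if R0 is None else R0
    return (R0.T@(np.array(p)-p0)/.05).round(3),(Ro.from_matrix(R0.T@R).as_rotvec(degrees=True)/8).round(3)
def down(yaw_x,pitch=0):
    """tool down; tool x at yaw (deg); pitch>0: blade/tool x rises (fingers go forward)"""
    y,p=np.radians(yaw_x),np.radians(pitch); f=np.array([np.cos(y),np.sin(y),0]);u=np.array([0,0,1.])
    x=f*np.cos(p)+u*np.sin(p); z=-u*np.cos(p)+f*np.sin(p); return np.c_[x,np.cross(z,x),z]
E
python3 - <<'E'
from h import *
d=cam("wrist"); s=observe(); c=-d["R"].T@d["t"]
print("cam in tool",s["tool_rot"].T@(c-s["position"]), "cam axes in tool\n",(s["tool_rot"].T@d["R"].T).round(2))
print(need([.482,-.287,.2],down(9)))
# shorter way: yaw -147 about world
E
```

```text
cam in tool [ 0.07581883 -0.00070532 -0.16589471] cam axes in tool
 [[-0.   -0.96 -0.29]
 [ 1.    0.   -0.  ]
 [ 0.   -0.29  0.96]]
(array([-11.14 , -12.333,   0.164]), array([-2.0000e-03,  4.0000e-03,  1.8383e+01]))
```

Run:
```python
from h import *
print(need([.470,-.289,.2],down(189)))
```

```text
(array([-10.937, -12.466,   0.164]), array([-3.000e-03, -1.000e-03, -4.117e+00]))
```

```bash
python3 -m pendant '[85,-0.54,-0.62,0,0,0,0,85,-0.54,-0.62,0,0,0,0,85,-0.54,-0.62,0,0,0,0,85,-0.54,-0.62,0,0,0,0,85,-0.54,-0.62,0,0,0,0,85,-0.54,-0.62,0,0,0,0,85,-0.54,-0.62,0,0,0,0,85,-0.54,-0.62,0,0,0,0,85,-0.54,-0.62,0,0,0,0,85,-0.54,-0.62,0,0,0,0]'
python3 -m pendant '[85,-0.54,-0.62,0,0,0,0,85,-0.54,-0.62,0,0,0,0,85,-0.54,-0.62,0,0,0,0,85,-0.54,-0.62,0,0,0,0,85,-0.54,-0.62,0,0,0,0,85,-0.54,-0.62,0,0,0,0,85,-0.54,-0.62,0,0,0,0,85,-0.54,-0.62,0,0,0,0,85,-0.54,-0.62,0,0,0,0,85,-0.54,-0.62,0,0,0,0]'
python3 -m pendant '[85,0,0,0,0,0,-0.82,85,0,0,0,0,0,-0.82,85,0,0,0,0,0,-0.82,85,0,0,0,0,0,-0.82,85,0,0,0,0,0,-0.82,85,0,0,0,0,0,0,85,0,0,0,0,0,0]'
python3 - <<'E'
from h import *
d=cam("wrist");cv2.imwrite("pics/w1.png",d["frame"][:,:,::-1]);s=observe();print(s["position"],s["q"].round(1),need([.470,-.289,.2],down(189)))
E
```

```text
time_s: 1.3
position: [0.3442, 0.1082, 0.2083]
tool_rot: [[-0.914, 0.406, 0.001], [0.406, 0.914, 0.0], [-0.001, 0.0, -1.0]]
ft_force: [1.1, 0.6, -0.3]
grip_width: 0.0851
time_s: 2.3
position: [0.4654, -0.2848, 0.208]
tool_rot: [[-0.914, 0.406, -0.0], [0.406, 0.914, 0.0], [0.0, 0.0, -1.0]]
ft_force: [0.6, 0.2, -0.2]
grip_width: 0.085
time_s: 3.0
position: [0.4651, -0.2831, 0.2081]
tool_rot: [[-0.989, -0.151, -0.0], [-0.151, 0.989, 0.0], [0.0, 0.0, -1.0]]
ft_force: [0.7, 0.2, -0.1]
grip_width: 0.0849
[ 0.46512585 -0.28307156  0.20810028] [ -43.8   21.3   75.2    0.    83.5 -142.5] (array([-0.078, -0.132,  0.162]), array([ 0.   , -0.   , -0.037]))
```

View pics/w1.png

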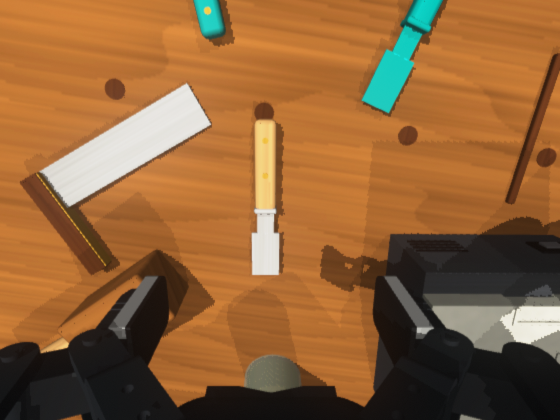

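Run:
```python
from h import *
d=cam("wrist");C=cloud(d);f=d["frame"];hsv=cv2.cvtColor(f,cv2.COLOR_RGB2HSV)
def rect(n,m,box,z):
    M=np.zeros(m.shape,np.uint8); u0,v0,u1,v1=box; M[v0:v1,u0:u1]=m[v0:v1,u0:u1]
    c=max(cv2.findContours(M,cv2.RETR_EXTERNAL,cv2.CHAIN_APPROX_NONE)[0],key=cv2.contourArea)[:,0,:]
    P=plane(d,c,z)[:,:2].astype(np.float32)*1000; r=cv2.minAreaRect(P); print(n,r,cv2.boxPoints(r).round(1).tolist())
    k=np.zeros_like(M);cv2.fillPoly(k,[c],1);k=cv2.erode(k,np.ones((5,5)));print(' z',np.percentile(C[...,2][k>0],[5,50,95]).round(4), 'mean',C[k>0].mean(0).round(4))
print(hsv[170,265],hsv[255,265],hsv[100,265])
rect("handle",(hsv[...,2]>180)&(hsv[...,1]>70)&(hsv[...,1]<190),(245,112,285,214),.02)
rect("blade",(hsv[...,1]<50)&(hsv[...,2]>150),(245,206,285,285),.011)
rect("blade10",(hsv[...,1]<50)&(hsv[...,2]>150),(245,228,285,285),.011)
print(proj(d,[[.481,-.2865,.02]]), C[150:272:20,265].round(4))
```

```text
[ 20 128 244] [ 19   9 231] [ 14 186 178]
handle ((449.0550231933594, -292.0502014160156), (88.57593536376953, 20.404870986938477), 8.66589641571045) [[403.70001220703125, -288.6000061035156], [406.79998779296875, -308.79998779296875], [494.3999938964844, -295.5], [491.29998779296875, -275.29998779296875]]
 z [0.0187 0.0201 0.0214] mean [ 0.4475 -0.2924  0.0224]
blade ((533.8863525390625, -279.44622802734375), (77.71680450439453, 29.35065269470215), 8.709243774414062) [[493.29998779296875, -270.79998779296875], [497.70001220703125, -299.79998779296875], [574.5, -288.1000061035156], [570.0999755859375, -259.1000061035156]]
 z [0.0099 0.0111 0.0128] mean [ 0.5368 -0.2788  0.0139]
blade10 ((545.0556640625, -277.7355651855469), (55.117706298828125, 29.350637435913086), 8.709830284118652) [[515.5999755859375, -267.3999938964844], [520.0, -296.3999938964844], [574.5, -288.1000061035156], [570.0999755859375, -259.1000061035156]]
 z [0.0099 0.0111 0.0123] mean [ 0.5449 -0.2776  0.013 ]
[[265.45608941 196.93802094]] [[ 0.4337 -0.294   0.0198]
 [ 0.4534 -0.2911  0.0202]
 [ 0.4741 -0.288   0.0187]
 [ 0.4948 -0.2849  0.0204]
 [ 0.5198 -0.2813  0.0117]
 [ 0.5436 -0.2778  0.0103]
 [ 0.5674 -0.2743  0.0109]]
```

Run:
```python
from h import *
print(need([.478,-.288,.004],down(188.7)))
```

```text
(array([-0.239, -0.136,  4.082]), array([ 0.   , -0.   ,  0.004]))
```

```bash
python3 -m pendant '[85,-0.12,-0.07,0.6,0,0,0,85,-0.12,-0.066,0.6,0,0,0,85,0,0,0.6,0,0,0,60,0,0,0.6,0,0,0,50,0,0,0.6,0,0,0,50,0,0,0.5,0,0,0,50,0,0,0.3,0,0,0,50,0,0,0.2,0,0,0,50,0,0,0,0,0,0,50,0,0,0,0,0,0]' 40
python3 - <<'E'
from h import *
print(need([.478,-.288,.004],down(188.7)))
d=cam("wrist");cv2.imwrite("pics/w2.png",d["frame"][:,:,::-1])
E
```

```text
time_s: 4.1
position: [0.4784, -0.2883, 0.0088]
tool_rot: [[-0.988, -0.154, 0.001], [-0.154, 0.988, -0.001], [-0.001, -0.001, -1.0]]
ft_force: [0.2, -0.5, 0.0]
grip_width: 0.0497
(array([0.007, 0.007, 0.095]), array([-0.006,  0.005,  0.017]))
```

View pics/w2.png

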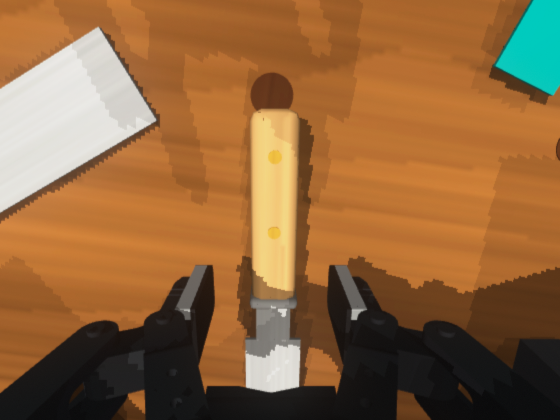

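```bash
python3 -m pendant '[40,0,0,0.09,0,0,0,30,0,0,0,0,0,0,22,0,0,0,0,0,0,16,0,0,0,0,0,0,12,0,0,0,0,0,0,12,0,0,0,0,0,0,12,0,0,0,0,0,0,12,0,0,0,0,0,0]' 110
python3 -m pendant '[12,0,0,-0.1,0,0,0,12,0,0,-0.4,0,0,0,12,0,0,-0.6,0,0,0,12,0,0,-0.6,0,0,0,12,0,0,-0.6,0,0,0,12,0,0,-0.4,0,0,0,12,0,0,0,0,0,0,12,0,0,0,0,0,0]'
python3 - <<'E'
from h import *
d=cam("wrist");cv2.imwrite("pics/w3.png",d["frame"][:,:,::-1]);s=observe();print(s["position"],s["q"].round(1))
d=cam("scene");cv2.imwrite("pics/s3.png",d["frame"][:,:,::-1])
E
```

```text
time_s: 4.95
position: [0.478, -0.288, 0.0036]
tool_rot: [[-0.988, -0.154, -0.0], [-0.154, 0.988, 0.0], [0.0, 0.0, -1.0]]
ft_force: [0.0, 0.4, -0.3]
grip_width: 0.0123
time_s: 5.75
position: [0.4779, -0.2878, 0.1386]
tool_rot: [[-0.988, -0.154, 0.0], [-0.154, 0.988, -0.0], [-0.0, -0.0, -1.0]]
ft_force: [-0.6, 0.6, -0.3]
grip_width: 0.0121
[ 0.47765874 -0.2876116   0.13784   ] [ -43.2   26.    79.7   -0.    74.4 -142.1]
```

View pics/w3.png

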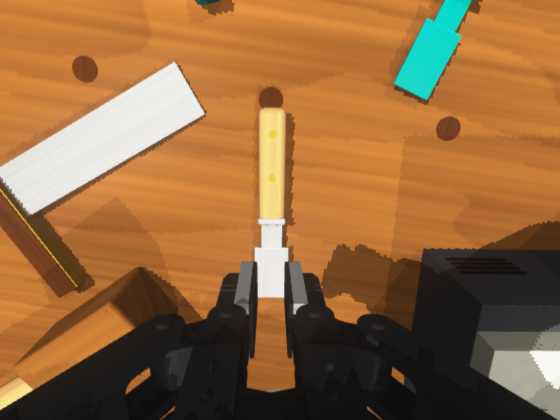

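View pics/s3.png

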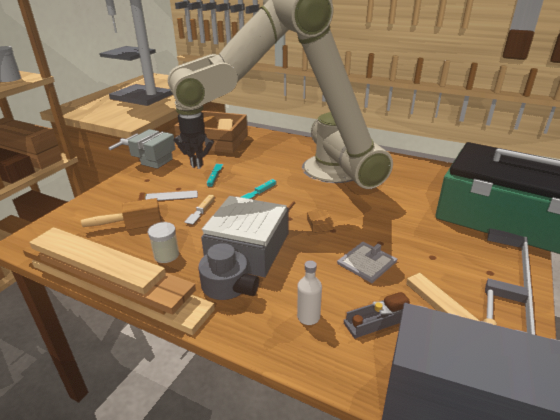

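Run:
```python
from h import *
d=cam("wrist");s=observe();p=s["position"];R=s["tool_rot"]
for z in (0,-.0187,-.04): print(z,proj(d,p+R@np.array([0,0,z])))
f=d["frame"];hsv=cv2.cvtColor(f,cv2.COLOR_RGB2HSV);C=cloud(d)
print([C[v,271].round(4).tolist() for v in (120,160,200,213,240,280,295)])
print("fing",[(R.T@(C[v,u]-p)).round(4).tolist() for v,u in ((268,246),(285,246),(300,244),(275,290),(290,292),(330,246))])
```

```text
0 [[271.4321492  260.21394095]]
-0.0187 [[271.50763495 277.30187191]]
-0.04 [[271.61662348 301.97392462]]
[[0.4138, -0.2975, 0.0195], [0.4442, -0.2927, 0.0212], [0.4769, -0.2876, 0.0207], [0.4881, -0.2859, 0.0201], [0.5155, -0.2816, 0.0111], [0.554, -0.2756, 0.0115], [0.5695, -0.2731, 0.0109]]
fing [[0.012, -0.0105, -0.0338], [0.0118, -0.0096, -0.0477], [0.0116, -0.0096, -0.0579], [0.0119, 0.0072, -0.0398], [0.0125, 0.0073, -0.0527], [0.0072, -0.0083, -0.0687]]
```

```bash
python3 - <<'E'
from h import *
d=cam("wrist");s=observe();p=s["position"];R=s["tool_rot"];C=(cloud(d)-p)@R
m=(abs(C[...,1])<.06)&(abs(C[...,0])<.03)&(C[...,2]<.03)
for a in np.arange(-.04,.041,.004):
    k=m&(abs(C[...,1]-a)<.002)
    if k.any(): print(round(a,3),k.sum(),np.sort(C[k][:,2])[-3:].round(4))
print(s["grip_width"])
E
python3 - <<'E'
import cv2; t=cv2.imread("pics/w3.png"); cv2.imwrite("pics/w3c.png",cv2.resize(t[190:420,180:370],None,fx=2.6,fy=2.6,interpolation=cv2.INTER_CUBIC))
E
```

```text
-0.04 2465 [-0.0727 -0.0724 -0.0709]
-0.036 1811 [-0.0682 -0.068  -0.0676]
-0.032 1702 [-0.0678 -0.0677 -0.0672]
-0.028 1241 [-0.0658 -0.0654 -0.0647]
-0.024 476 [-0.063  -0.0629 -0.0621]
-0.02 1066 [-0.0316 -0.0309 -0.0308]
-0.016 2219 [-0.0295 -0.0292 -0.0291]
-0.012 2264 [-0.0269 -0.0269 -0.0267]
-0.008 2774 [-0.0236 -0.0229 -0.0229]
-0.004 538 [-0.0964 -0.0964 -0.096 ]
-0.0 503 [-0.097  -0.0968 -0.0965]
0.004 877 [-0.0234 -0.0231 -0.0227]
0.008 2781 [-0.027  -0.0269 -0.0268]
0.012 2224 [-0.0276 -0.0272 -0.0264]
0.016 2216 [-0.0295 -0.0295 -0.0289]
0.02 755 [-0.0338 -0.033  -0.0323]
0.024 590 [-0.0647 -0.0647 -0.0645]
0.028 1362 [-0.0665 -0.0663 -0.0662]
0.032 1690 [-0.0676 -0.0675 -0.0666]
0.036 2000 [-0.0684 -0.0684 -0.0676]
0.04 2318 [-0.0731 -0.0731 -0.0728]
0.011747290722393802
```

View pics/w3c.png

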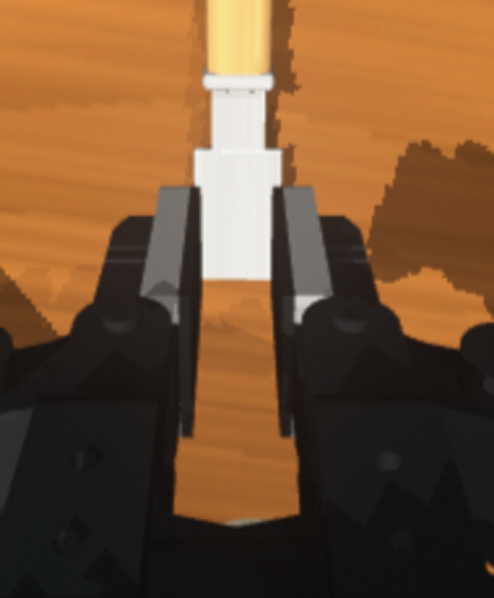

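Run:
```python
from h import *
s=observe();p=s["position"];R=s["tool_rot"]
d=cam("scene");C=(cloud(d)-p)@R
m=(abs(C[...,1])<.03)&(abs(C[...,0])<.03)&(C[...,2]<.06)&(C[...,2]>-.2)
print(m.sum(),np.sort(C[m][:,2])[-20:].round(4)); v,u=np.where(m);print(u.min(),u.max(),v.min(),v.max(),proj(d,p))
t=d["frame"][:,:,::-1][80:230,130:270].copy();cv2.circle(t,tuple((proj(d,p)[0]-[130,80]).astype(int)),1,(0,0,255),-1);cv2.imwrite("pics/s3c.png",cv2.resize(t,None,fx=4,fy=4))
```

```text
602 [-0.0319 -0.0316 -0.0315 -0.0311 -0.0311 -0.0304 -0.0299 -0.0287 -0.0282
 -0.028  -0.0276 -0.0274 -0.0262 -0.0258 -0.0251 -0.0246 -0.0243 -0.0238
 -0.0236 -0.0227]
178 203 112 168 [[197.47076612 173.4833152 ]]
```

View pics/s3c.png

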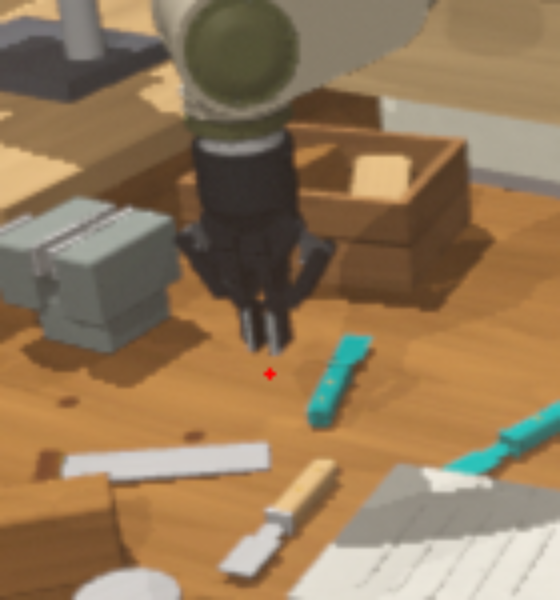

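```bash
python3 -m pendant '[40,0,0,0.5,0,0,0,40,0,0,0.6,0,0,0,40,0,0,0.6,0,0,0,40,0,0,0.5,0,0,0,40,0,0,0.4,0,0,0,40,0,0,0.25,0,0,0,40,0,0,0.15,0,0,0,40,0,0,0.1,0,0,0,40,0,0,0,0,0,0]'
python3 - <<'E'
from h import *
print(need([.478,-.288,-.02],down(188.7)))
d=cam("wrist");cv2.imwrite("pics/w4.png",d["frame"][:,:,::-1])
s=observe();p=s["position"];R=s["tool_rot"];W=cloud(d);C=(W-p)@R
m=(abs(C[...,1])<.036)&(abs(C[...,0])<.03)&(C[...,2]<.0)&(abs(C[...,1])>.012)
print(np.sort(W[m][:,2])[:5], s["ft_force"])
E
```

```text
time_s: 6.9
position: [0.4781, -0.288, -0.0164]
tool_rot: [[-0.988, -0.154, -0.0], [-0.154, 0.988, -0.0], [0.0, -0.0, -1.0]]
ft_force: [-0.3, 0.3, -0.2]
grip_width: 0.0402
(array([0.002, 0.001, 0.072]), array([-0.  , -0.  ,  0.02]))
[-0.00205718 -0.0020457  -0.00198115 -0.00185866 -0.00181561] [-0.38866391 -0.10556454  0.94182386]
```

View pics/w4.png

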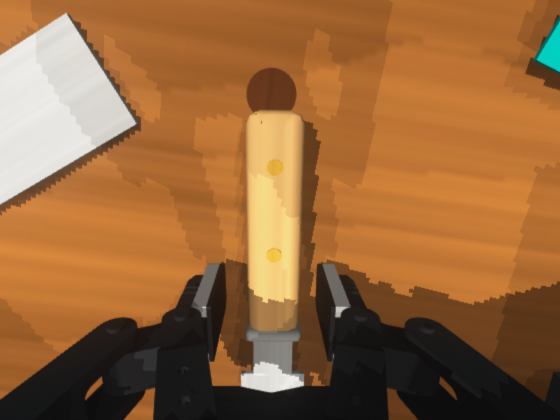

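```bash
python3 -m pendant '[40,0,0,0.06,0,0,0,30,0,0,0,0,0,0,20,0,0,0,0,0,0,12,0,0,0,0,0,0,12,0,0,0,0,0,0,12,0,0,0,0,0,0]' 110
python3 -m pendant '[12,0,0,-0.1,0,0,0,12,0,0,-0.2,0,0,0,12,0,0,-0.3,0,0,0,12,0,0,-0.4,0,0,0,12,0,0,0,0,0,0]'
python3 - <<'E'
from h import *
d=cam("wrist");cv2.imwrite("pics/w5.png",d["frame"][:,:,::-1])
E
```

```text
time_s: 7.55
position: [0.4783, -0.2882, -0.0187]
tool_rot: [[-0.988, -0.154, 0.001], [-0.154, 0.988, -0.001], [-0.001, -0.001, -1.0]]
ft_force: [-1.5, 1.3, 4.4]
grip_width: 0.0195
time_s: 8.05
position: [0.4791, -0.2889, 0.0333]
tool_rot: [[-0.988, -0.154, 0.004], [-0.154, 0.988, -0.003], [-0.003, -0.004, -1.0]]
ft_force: [-0.3, -0.4, -1.2]
grip_width: 0.0194
```

View pics/w5.png

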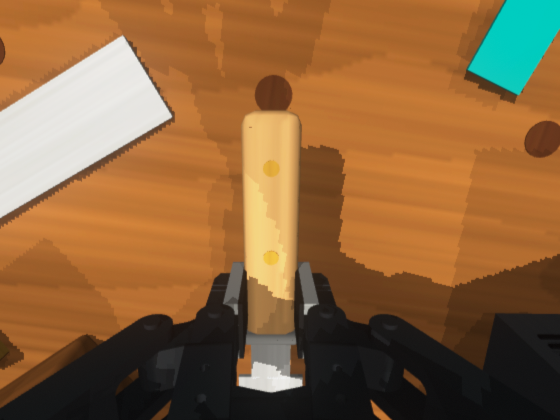

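```bash
cat >> h.py <<'E'
U0=np.array([.5963,-.0385,0]);UY=8.4
def unit(v): return U0+Ro.from_euler('z',UY,degrees=True).apply(v)
TIP=np.array([-.0951,-.0001,-.0287])
E
python3 - <<'E'
from h import *
R=down(180+UY); p=unit([-.130,0,.17])-R@TIP; print(p,need(p,R))
E
```

```text
[ 0.37360019 -0.07128436  0.1413    ] (array([ 1.401,  4.609, -2.202]), array([-0.016,  0.012,  0.058]))
```

```bash
python3 -m pendant '[12,0,0,-0.6,0,0,0,12,0,0,-0.6,0,0,0,12,0.1,0.3,-0.6,0,0,0.058,12,0.2,0.6,-0.4,0,0,0,12,0.2,0.7,0,0,0,0,12,0.2,0.7,0,0,0,0,12,0.2,0.7,0,0,0,0,12,0.2,0.7,0,0,0,0,12,0.2,0.5,0,0,0,0,12,0.1,0.4,0,0,0,0,12,0,0,0,0,0,0]'
python3 - <<'E'
from h import *
d=cam("wrist");cv2.imwrite("pics/w6.png",d["frame"][:,:,::-1])
R=down(180+UY); p=unit([-.130,0,.17])-R@TIP; print(p,need(p,R))
E
```

```text
time_s: 9.2
position: [0.3737, -0.0688, 0.1401]
tool_rot: [[-0.989, -0.148, -0.002], [-0.148, 0.989, 0.001], [0.001, 0.001, -1.0]]
ft_force: [0.4, -0.3, -0.6]
grip_width: 0.0192
[ 0.37360019 -0.07128436  0.1413    ] (array([ 0.026, -0.019, -0.019]), array([ 0.001, -0.003,  0.01 ]))
```

View pics/w6.png

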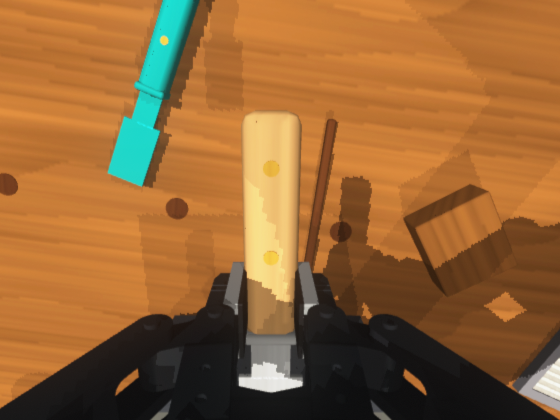

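Run:
```python
from h import *
s=observe();tip=s["position"]+s["tool_rot"]@TIP
for n,b in (("top",(250,120,350,260)),("scene",(180,120,320,280))):
    d=cam(n);t=d["frame"][:,:,::-1].copy()
    k=4
    t=cv2.resize(t[b[1]:b[3],b[0]:b[2]],None,fx=k,fy=k,interpolation=cv2.INTER_CUBIC)
    for P,c in ((tip,(0,0,255)),(unit([-.095,0,.1]),(0,255,0)),(unit([-.105,-.09,.1]),(0,255,0)),(unit([-.105,.09,.1]),(0,255,0)),(unit([-.085,.09,.12]),(255,0,0)),(unit([.095,.09,.12]),(255,0,0)),(unit([.095,-.09,.12]),(255,0,0)),(unit([-.085,-.09,.12]),(255,0,0))):
        cv2.circle(t,tuple(((proj(d,P)[0]-[b[0],b[1]]+.5)*k).astype(int)),2,c,-1)
    cv2.imwrite(f"pics/{n}6.png",t)
    C=cloud(d); q=(C-U0)@Ro.from_euler('z',UY,degrees=True).as_matrix()
    m=(abs(q[...,1])<.08)&(q[...,0]<-.088)&(q[...,0]>-.103)&(q[...,2]>.08)&(q[...,2]<.115); print(n,"sill z",m.sum(),np.median(q[m][:,2]) if m.any() else 0)
    m=(abs(q[...,1])<.08)&(abs(q[...,0])<.07)&(q[...,2]>.08)&(q[...,2]<.14); print(n,"cover z",np.median(q[m][:,2]))
```

```text
top sill z 326 0.09987577919570724
top cover z 0.11996415127127427
scene sill z 0 0
scene cover z 0.12061787393183268
```

View pics/top6.png

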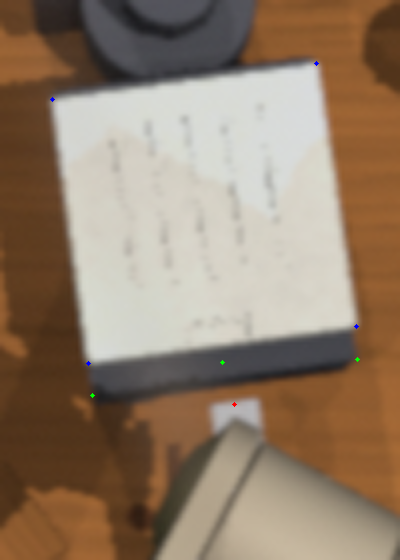

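View pics/scene6.png

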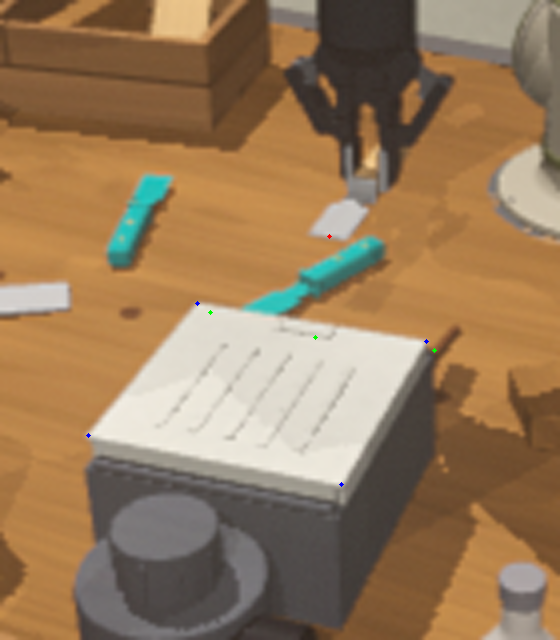

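Run:
```python
from h import *
R=down(180+UY); p=unit([-.094,0,.107])-R@TIP; print(p,need(p,R))
```

```text
[ 0.40921399 -0.06602537  0.0783    ] (array([-0.682,  0.007,  1.243]), array([-0.002,  0.   , -0.001]))
```

```bash
python3 -m pendant '[12,-0.25,0,0.4,0,0,0,12,-0.25,0,0.4,0,0,0,12,-0.18,0,0.3,0,0,0,12,0,0,0.14,0,0,0,12,0,0,0,0,0,0,12,0,0,0,0,0,0]'
python3 - <<'E'
from h import *
R=down(180+UY); p=unit([-.094,0,.101])-R@TIP; print(p,need(p,R))
a=[observe()["ft_force"]]; print(a)
E
python3 -m pendant '[12,0,0,0.04,0,0,0,12,0,0,0.04,0,0,0,12,0,0,0.0,0,0,0]'
python3 -m pendant '[12,0,0,0.03,0,0,0,12,0,0,0,0,0,0]'
```

```text
time_s: 9.95
position: [0.4087, -0.0662, 0.0789]
tool_rot: [[-0.989, -0.146, 0.0], [-0.146, 0.989, -0.0], [-0.0, -0.0, -1.0]]
ft_force: [0.3, -0.6, -0.8]
grip_width: 0.0192
[ 0.40921399 -0.06602537  0.0723    ] (array([-0.011,  0.002,  0.133]), array([-0.001,  0.001, -0.004]))
[array([ 0.27519838, -0.56997814, -0.76789069])]
time_s: 10.25
position: [0.4086, -0.0658, 0.0747]
tool_rot: [[-0.989, -0.146, 0.0], [-0.146, 0.989, -0.0], [-0.0, -0.0, -1.0]]
ft_force: [0.5, 0.5, -0.6]
grip_width: 0.0192
time_s: 10.45
position: [0.4087, -0.0657, 0.0731]
tool_rot: [[-0.989, -0.146, -0.0], [-0.146, 0.989, 0.0], [0.0, 0.0, -1.0]]
ft_force: [-0.4, 0.9, -1.9]
grip_width: 0.0193
```

```bash
python3 -m pendant '[12,0,0,0.02,0,0,0,12,0,0,0,0,0,0]'; python3 -m pendant '[12,0,0,0.02,0,0,0,12,0,0,0,0,0,0]'; python3 -m pendant '[12,0,0,0.02,0,0,0,12,0,0,0,0,0,0]'
```

```text
time_s: 10.65
position: [0.4088, -0.0658, 0.0721]
tool_rot: [[-0.989, -0.146, 0.0], [-0.146, 0.989, -0.0], [-0.0, -0.0, -1.0]]
ft_force: [0.5, -0.7, 0.8]
grip_width: 0.0197
time_s: 10.85
position: [0.4088, -0.0658, 0.0713]
tool_rot: [[-0.989, -0.146, 0.0], [-0.146, 0.989, -0.0], [-0.0, -0.0, -1.0]]
ft_force: [-1.1, -1.2, 3.7]
grip_width: 0.0194
time_s: 11.05
position: [0.4088, -0.0658, 0.0704]
tool_rot: [[-0.989, -0.146, 0.001], [-0.146, 0.989, -0.0], [-0.0, -0.0, -1.0]]
ft_force: [-3.3, 0.5, 6.6]
grip_width: 0.0193
```

```bash
python3 -m pendant '[12,0,0,-0.015,0,0,0,12,-0.08,0,0,0,0,0,12,-0.08,0,0,0,0,0,12,-0.08,0,0,0,0,0,12,-0.08,0,0,0,0,0,12,0,0,0,0,0,0]'
```

```text
time_s: 11.65
position: [0.4252, -0.0634, 0.0711]
tool_rot: [[-0.989, -0.146, 0.001], [-0.146, 0.989, -0.0], [-0.001, -0.0, -1.0]]
ft_force: [-2.5, 0.2, 6.6]
grip_width: 0.0193
```

```bash
python3 -m pendant '[12,-0.1,0,-0.01,0,0,0,12,-0.1,0,0,0,0,0,12,-0.1,0,0,0,0,0,12,-0.1,0,0,0,0,0,12,-0.1,0,0,0,0,0,12,-0.1,0,0,0,0,0,12,0,0,0,0,0,0]'
python3 - <<'E'
from h import *
s=observe();tip=s["position"]+s["tool_rot"]@TIP
print(Ro.from_euler('z',-UY,degrees=True).apply(tip-U0))
d=cam("scene");b=(180,120,320,280)
cv2.imwrite("pics/s7.png",cv2.resize(d["frame"][:,:,::-1][b[1]:b[3],b[0]:b[2]],None,fx=4,fy=4,interpolation=cv2.INTER_CUBIC)[:600])
E
```

```text
time_s: 12.35
position: [0.4547, -0.059, 0.0717]
tool_rot: [[-0.989, -0.146, 0.0], [-0.146, 0.989, -0.0], [-0.0, -0.0, -1.0]]
ft_force: [-4.3, 0.7, 9.4]
grip_width: 0.019
[-0.04794988  0.00036113  0.10043488]
```

View pics/s7.png

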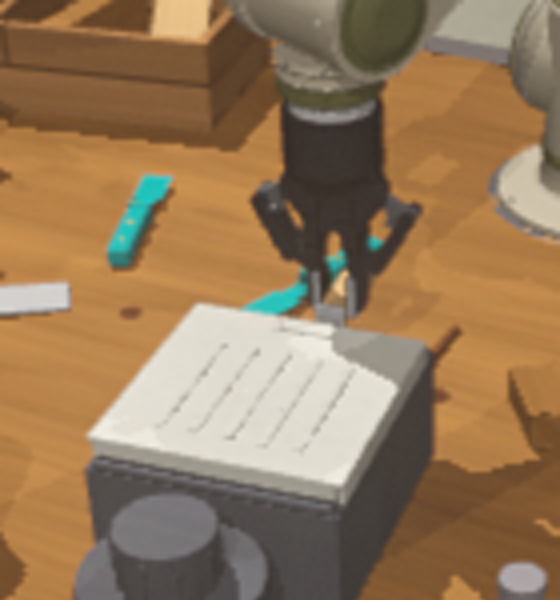

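```bash
cat >> h.py <<'E'
def seq(poses,p0=None,R0=None):
    s=observe(); p0=s["position"] if p0 is None else p0; R0=s["tool_rot"] if R0 is None else R0
    for p,R in poses:
        a,b=need(p,R,p0,R0); print(a.round(2).tolist(),b.round(2).tolist()); p0,R0=p,R
E
python3 - <<'E'
from h import *
s=observe();p0=s["position"];R0=down(180+UY);piv=unit([-.105,0,.1])
ax=R0[:,1]
P=[]
for k in range(1,8):
    Q=Ro.from_rotvec(np.radians(3*k)*ax).as_matrix()
    for sg in (1,):
        P.append((piv+Q@(p0-piv)+[0,0,.0005],Q@R0))
tip=[p+R@TIP for p,R in P];print(tip[0],tip[-1]); seq(P,p0,R0)
E
```

```text
[ 0.54878072 -0.04518051  0.09792942] [ 0.54523434 -0.04570419  0.08043676]
[0.03, 0.0, -0.05] [0.0, 0.38, 0.0]
[0.03, -0.0, -0.04] [-0.0, 0.38, -0.0]
[0.03, -0.0, -0.04] [-0.0, 0.38, 0.0]
[0.03, 0.0, -0.04] [0.0, 0.38, -0.0]
[0.03, -0.0, -0.04] [-0.0, 0.38, 0.0]
[0.03, -0.0, -0.04] [-0.0, 0.38, 0.0]
[0.03, 0.0, -0.04] [0.0, 0.38, -0.0]
```

Run:
```python
from h import *
s=observe();p0=s["position"];R0=down(180+UY);piv=unit([-.105,0,.1])
ax=R0[:,1]
P=[]
for k in range(1,8):
    Q=Ro.from_rotvec(-np.radians(3*k)*ax).as_matrix()
    P.append((piv+Q@(p0-piv)+[0,0,.0005],Q@R0))
tip=[p+R@TIP for p,R in P];print(tip[0],tip[-1]); seq(P,p0,R0)
```

```text
[ 0.54873756 -0.04518688  0.10390315] [ 0.54493877 -0.04574784  0.12134158]
[-0.03, -0.0, 0.03] [-0.0, -0.38, 0.0]
[-0.03, -0.0, 0.04] [0.0, -0.38, -0.0]
[-0.03, 0.0, 0.04] [0.0, -0.38, 0.0]
[-0.03, -0.0, 0.04] [-0.0, -0.38, -0.0]
[-0.03, 0.0, 0.04] [0.0, -0.38, 0.0]
[-0.03, -0.0, 0.04] [0.0, -0.38, 0.0]
[-0.03, 0.0, 0.04] [-0.0, -0.38, -0.0]
```

```bash
python3 -m pendant '[12,-0.03,0,0.03,0,-0.38,0,12,-0.03,0,0.04,0,-0.38,0,12,0,0,0,0,0,0]' 120; python3 -m pendant '[12,-0.03,0,0.04,0,-0.38,0,12,-0.03,0,0.04,0,-0.38,0,12,0,0,0,0,0,0]'
python3 - <<'E'
from h import *
d=cam("scene");b=(180,120,320,280)
cv2.imwrite("pics/s8.png",cv2.resize(d["frame"][:,:,::-1][b[1]:b[3],b[0]:b[2]],None,fx=4,fy=4,interpolation=cv2.INTER_CUBIC)[:600])
E
```

```text
time_s: 12.7
position: [0.4575, -0.0586, 0.068]
tool_rot: [[-0.984, -0.145, 0.106], [-0.144, 0.989, 0.016], [-0.107, -0.0, -0.994]]
ft_force: [1.3, 2.5, 2.4]
grip_width: 0.0189
time_s: 13.0
position: [0.4613, -0.0584, 0.0645]
tool_rot: [[-0.967, -0.145, 0.209], [-0.142, 0.989, 0.03], [-0.211, -0.0, -0.977]]
ft_force: [3.4, -0.1, 3.2]
grip_width: 0.019
```

View pics/s8.png

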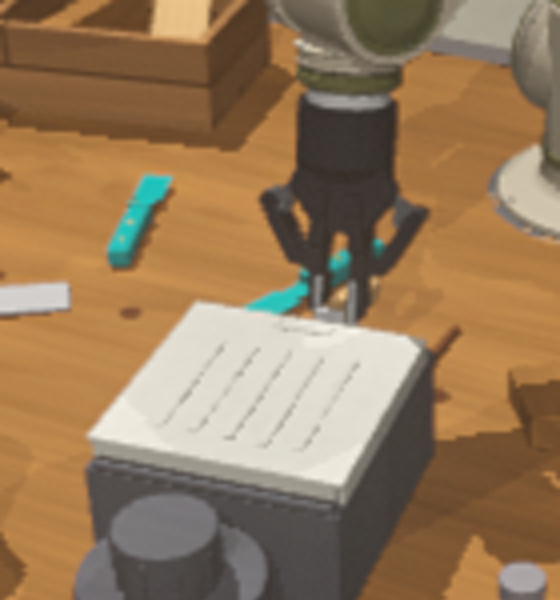

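```bash
python3 -m pendant '[12,-0.03,0,0.04,0,-0.38,0,12,-0.03,0,0.04,0,-0.38,0,12,-0.03,0,0.04,0,-0.38,0,12,0,0,0,0,0,0]'
python3 - <<'E'
from h import *
d=cam("scene");b=(180,120,320,280)
cv2.imwrite("pics/s9.png",cv2.resize(d["frame"][:,:,::-1][b[1]:b[3],b[0]:b[2]],None,fx=4,fy=4,interpolation=cv2.INTER_CUBIC)[:600])
C=cloud(d); q=(C-U0)@Ro.from_euler('z',UY,degrees=True).as_matrix()
m=(abs(q[...,1])<.08)&(abs(q[...,0])<.08)&(q[...,2]>.1)&(q[...,2]<.18)
print(np.polyfit(q[m][:,0],q[m][:,2],1))
d=cam("wrist");cv2.imwrite("pics/w9.png",d["frame"][:,:,::-1])
E
```

```text
time_s: 13.45
position: [0.4662, -0.0569, 0.0594]
tool_rot: [[-0.923, -0.146, 0.357], [-0.135, 0.989, 0.055], [-0.361, 0.002, -0.932]]
ft_force: [-0.9, 0.0, 1.8]
grip_width: 0.0189
[-0.04447334  0.12510879]
```

View pics/s9.png

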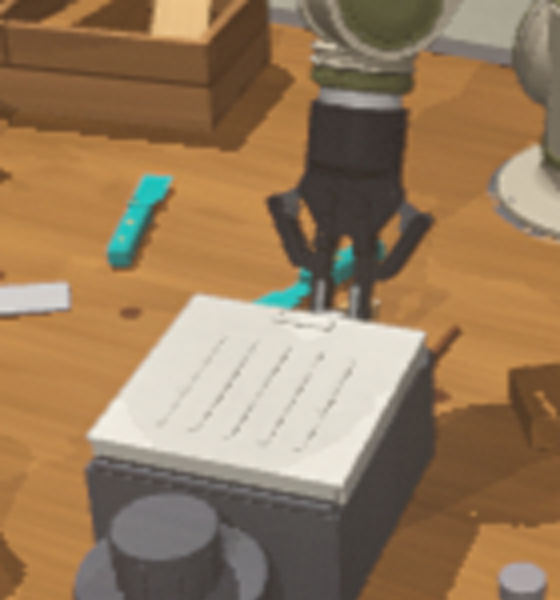

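View pics/w9.png

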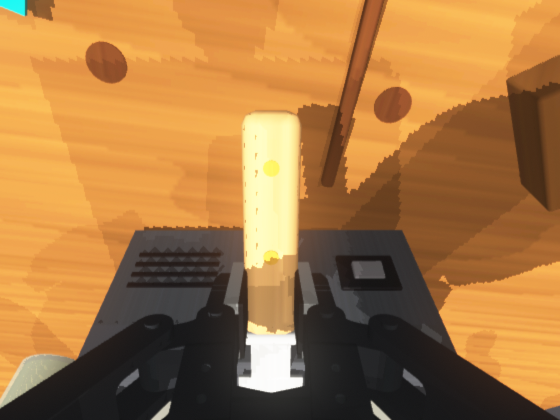

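Run:
```python
from h import *
s=observe();R=s["tool_rot"];tip=s["position"]+R@TIP
Z=Ro.from_euler('z',UY,degrees=True)
h=unit([.098,0,.104]); v=Z.inv().apply(tip-h); print("tip rel hinge",v)
P=[]
for k in range(1,20):
    a=np.radians(5*k); w=np.array([v[0]*np.cos(a)+v[2]*np.sin(a), v[1], -v[0]*np.sin(a)+v[2]*np.cos(a)])
    t=h+Z.apply(w); P.append((t-R@TIP,R))
seq(P,s["position"],R); print([p[0].round(3).tolist() for p in P[::3]])
```

```text
tip rel hinge [-0.1509191   0.00069803  0.01655093]
[-0.13, 0.0, -0.23] [0.0, 0.0, 0.0]
[-0.15, 0.0, -0.22] [0.0, 0.0, 0.0]
[-0.17, 0.0, -0.2] [0.0, 0.0, 0.0]
[-0.19, 0.0, -0.19] [0.0, 0.0, 0.0]
[-0.2, 0.0, -0.17] [0.0, 0.0, 0.0]
[-0.22, 0.0, -0.15] [0.0, 0.0, 0.0]
[-0.23, 0.0, -0.13] [0.0, 0.0, 0.0]
[-0.24, 0.0, -0.11] [0.0, 0.0, 0.0]
[-0.25, 0.0, -0.09] [0.0, 0.0, 0.0]
[-0.26, 0.0, -0.07] [0.0, 0.0, 0.0]
[-0.26, 0.0, -0.05] [0.0, 0.0, 0.0]
[-0.26, -0.0, -0.02] [0.0, 0.0, 0.0]
[-0.26, -0.0, -0.0] [0.0, 0.0, 0.0]
[-0.26, -0.0, 0.02] [0.0, 0.0, 0.0]
[-0.26, -0.0, 0.04] [0.0, 0.0, 0.0]
[-0.26, -0.0, 0.07] [0.0, 0.0, 0.0]
[-0.25, -0.0, 0.09] [0.0, 0.0, 0.0]
[-0.24, -0.0, 0.11] [0.0, 0.0, 0.0]
[-0.23, -0.0, 0.13] [0.0, 0.0, 0.0]
[[0.468, -0.057, 0.073], [0.481, -0.055, 0.11], [0.503, -0.051, 0.143], [0.532, -0.047, 0.169], [0.567, -0.042, 0.187], [0.606, -0.036, 0.194], [0.645, -0.03, 0.192]]
```

```bash
python3 -m pendant '[12,-0.13,0,-0.23,0,0,0,12,-0.15,0,-0.22,0,0,0,12,-0.17,0,-0.2,0,0,0,12,-0.19,0,-0.19,0,0,0,12,-0.2,0,-0.17,0,0,0,12,0,0,0,0,0,0]'
python3 - <<'E'
from h import *
d=cam("scene");b=(180,120,320,280)
cv2.imwrite("pics/s10.png",cv2.resize(d["frame"][:,:,::-1][b[1]:b[3],b[0]:b[2]],None,fx=4,fy=4,interpolation=cv2.INTER_CUBIC)[:600])
E
```

```text
time_s: 14.15
position: [0.4879, -0.0541, 0.123]
tool_rot: [[-0.922, -0.147, 0.359], [-0.138, 0.989, 0.052], [-0.362, -0.001, -0.932]]
ft_force: [-0.7, -0.7, -1.7]
grip_width: 0.0189
```

View pics/s10.png

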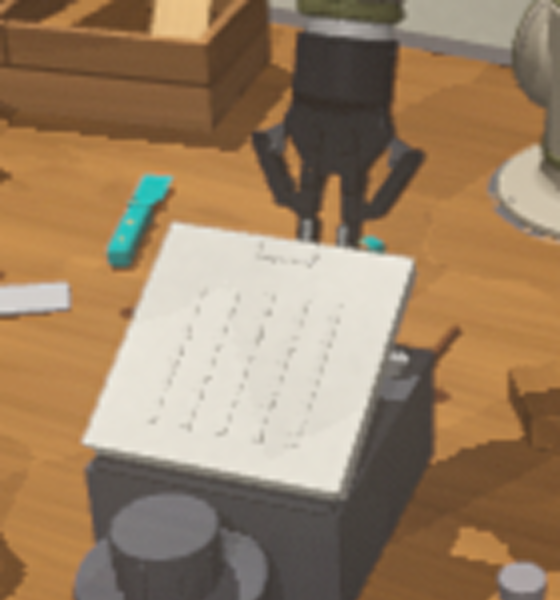

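Cover is rising on the blade (front edge around row 240 in the crop, about 25–30° open). Continuing the arc.

```bash
python3 -m pendant '[12,-0.22,0,-0.15,0,0,0,12,-0.23,0,-0.13,0,0,0,12,-0.24,0,-0.11,0,0,0,12,-0.25,0,-0.09,0,0,0,12,-0.26,0,-0.07,0,0,0,12,-0.26,0,-0.05,0,0,0,12,-0.26,0,-0.02,0,0,0,12,0,0,0,0,0,0]'
python3 - <<'E'
from h import *
d=cam("scene");b=(180,80,320,240)
cv2.imwrite("pics/s11.png",cv2.resize(d["frame"][:,:,::-1][b[1]:b[3],b[0]:b[2]],None,fx=4,fy=4,interpolation=cv2.INTER_CUBIC)[:600])
E
```

```text
time_s: 15.0
position: [0.5558, -0.044, 0.1817]
tool_rot: [[-0.922, -0.147, 0.358], [-0.137, 0.989, 0.053], [-0.362, -0.0, -0.932]]
ft_force: [-0.3, 0.1, -1.1]
grip_width: 0.0189
```

View pics/s11.png

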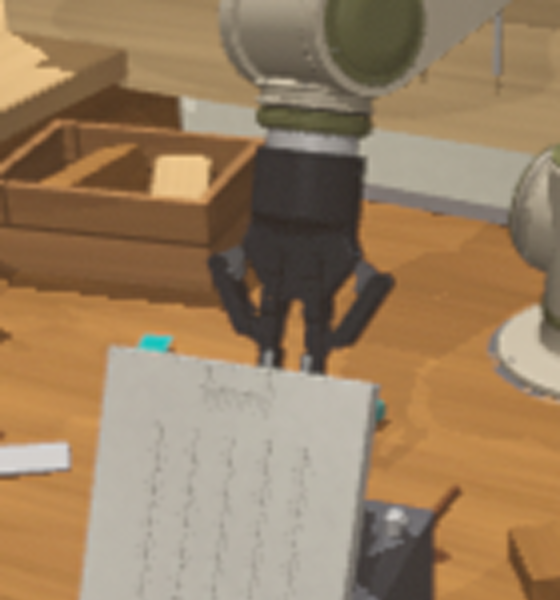

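```bash
python3 -m pendant '[12,-0.26,0,0,0,0,0,12,-0.26,0,0.02,0,0,0,12,-0.26,0,0.04,0,0,0,12,-0.26,0,0.07,0,0,0,12,-0.25,0,0.09,0,0,0,12,-0.24,0,0.11,0,0,0,12,-0.23,0,0.13,0,0,0,12,-0.12,0,0.1,0,0,0,12,0,0,0,0,0,0]'
python3 - <<'E'
from h import *
d=cam("scene");b=(180,80,320,240)
cv2.imwrite("pics/s12.png",cv2.resize(d["frame"][:,:,::-1][b[1]:b[3],b[0]:b[2]],None,fx=4,fy=4,interpolation=cv2.INTER_CUBIC)[:600])
d=cam("top");b=(220,60,370,220)
cv2.imwrite("pics/t12.png",cv2.resize(d["frame"][:,:,::-1][b[1]:b[3],b[0]:b[2]],None,fx=3.7,fy=3.7,interpolation=cv2.INTER_CUBIC)[:600])
E
```

```text
time_s: 15.95
position: [0.6517, -0.0298, 0.1888]
tool_rot: [[-0.923, -0.146, 0.357], [-0.136, 0.989, 0.053], [-0.361, 0.001, -0.933]]
ft_force: [-0.5, -0.1, -0.5]
grip_width: 0.0186
```

View pics/s12.png

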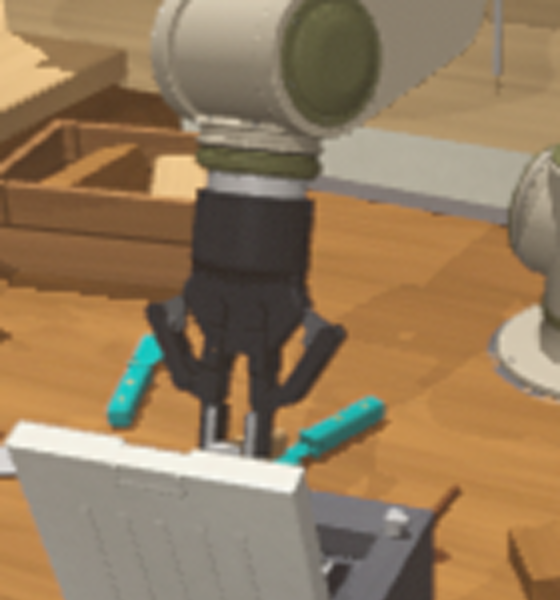

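View pics/t12.png

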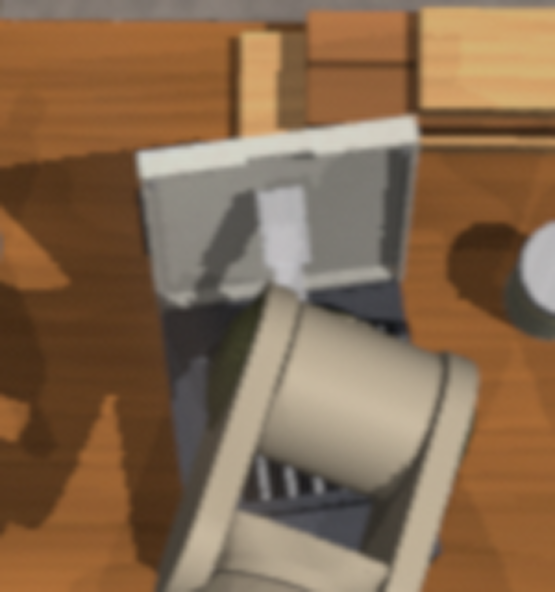

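Run:
```python
from h import *
s=observe();R=s["tool_rot"];Rd=down(188.7)
p1=np.array([.46,-.06,.2]);p2=np.array([.4783,-.288,.18]);p3=np.array([.4783,-.288,-.0175])
print(need(p1,R)); print(need(p1,Rd,p1,R)); print(need(p2,Rd,p1,Rd))
C=cloud(cam("scene")); q=(C-U0)@Ro.from_euler('z',UY,degrees=True).as_matrix()
m=(abs(q[...,1])<.08)&(q[...,0]>.105)&(q[...,0]<.19)&(q[...,2]>.15)&(q[...,2]<.3)
f=np.polyfit(q[m][:,2],q[m][:,0],1);print(m.sum(),np.degrees(np.arctan(f[0]))+90)
```

```text
(array([ 3.537, -0.037, -1.594]), array([0., 0., 0.]))
(array([0., 0., 0.]), array([-0.004,  2.651, -0.038]))
(array([ 0.328, -4.563,  0.4  ]), array([0., 0., 0.]))
2453 103.22722766097256
```

```bash
python3 -m pendant '[12,0.44,0,-0.2,0,0,0,12,0.44,0,-0.2,0,0,0,12,0.44,0,-0.2,0,0,0,12,0.44,0,-0.2,0,0,0,12,0.44,0,-0.2,0,0,0,12,0.44,0,-0.2,0,0,0,12,0.44,0,-0.2,0,0,0,12,0.44,0,-0.2,0,0,0,12,0,0,0,0,0.66,0,12,0,0,0,0,0.66,0,12,0,0,0,0,0.66,0,12,0,0,0,0,0.66,0]'
python3 -m pendant '[12,0.04,-0.5,0,0,0,0,12,0.04,-0.6,0,0,0,0,12,0.04,-0.6,0,0,0,0,12,0.04,-0.6,0.1,0,0,0,12,0.04,-0.6,0.1,0,0,0,12,0.04,-0.6,0.1,0,0,0,12,0.04,-0.6,0.1,0,0,0,12,0.04,-0.46,0,0,0,0,12,0,0,0,0,0,0]'
python3 - <<'E'
from h import *
print(need([.4783,-.288,-.017],down(188.7)))
E
```

```text
time_s: 17.3
position: [0.4606, -0.0582, 0.2016]
tool_rot: [[-0.989, -0.145, 0.0], [-0.145, 0.989, -0.001], [-0.0, -0.001, -1.0]]
ft_force: [-1.0, -0.2, -0.6]
grip_width: 0.0192
time_s: 18.2
position: [0.4781, -0.2883, 0.1805]
tool_rot: [[-0.99, -0.143, 0.003], [-0.143, 0.99, -0.0], [-0.003, -0.0, -1.0]]
ft_force: [0.7, 0.1, 0.2]
grip_width: 0.0187
(array([0.006, 0.007, 3.95 ]), array([-0.004,  0.02 , -0.058]))
```

```bash
python3 -m pendant '[12,0,0,0.6,0,0,-0.05,12,0,0,0.6,0,0,0,12,0,0,0.6,0,0,0,12,0,0,0.6,0,0,0,12,0,0,0.6,0,0,0,12,0,0,0.4,0,0,0,12,0,0,0.25,0,0,0,12,0,0,0.15,0,0,0,12,0,0,0.08,0,0,0,12,0,0,0,0,0,0]'
python3 -m pendant '[12,0,0,0.04,0,0,0,12,0,0,0,0,0,0]'
```

```text
time_s: 19.2
position: [0.4793, -0.2859, -0.0128]
tool_rot: [[-0.988, -0.153, 0.003], [-0.153, 0.988, 0.0], [-0.003, -0.0, -1.0]]
ft_force: [0.7, 0.2, -1.5]
grip_width: 0.0186
time_s: 19.4
position: [0.4793, -0.286, -0.0147]
tool_rot: [[-0.988, -0.153, 0.003], [-0.153, 0.988, -0.0], [-0.003, -0.001, -1.0]]
ft_force: [-0.5, -0.0, -0.3]
grip_width: 0.0186
```

```bash
python3 -m pendant '[12,0,0,0.04,0,0,0,12,0,0,0.02,0,0,0,12,0,0,0,0,0,0]'
python3 -m pendant '[20,0,0,0,0,0,0,30,0,0,0,0,0,0,40,0,0,0,0,0,0,45,0,0,0,0,0,0,45,0,0,-0.2,0,0,0,45,0,0,-0.6,0,0,0,45,0,0,-0.8,0,0,0,45,0,0,-0.8,0,0,0,45,0,0,-0.8,0,0,0,45,0,0,-0.8,0,0,0,45,0,0,0,0,0,0]' 60
python3 - <<'E'
from h import *
for n in("wrist","top"):
    d=cam(n);cv2.imwrite(f"pics/{n}13.png",d["frame"][:,:,::-1])
s=observe();print(s["position"],need([.461,.3025,.18],down(162)))
E
```

```text
time_s: 19.7
position: [0.4791, -0.2858, -0.0183]
tool_rot: [[-0.988, -0.153, 0.003], [-0.153, 0.988, 0.001], [-0.003, 0.0, -1.0]]
ft_force: [-0.4, -0.1, -1.4]
grip_width: 0.0189
time_s: 20.8
position: [0.4802, -0.2872, 0.1881]
tool_rot: [[-0.988, -0.153, 0.011], [-0.153, 0.988, -0.007], [-0.01, -0.009, -1.0]]
ft_force: [0.6, -2.2, -0.9]
grip_width: 0.0448
[ 0.47861233 -0.28589144  0.18294906] (array([-1.452, 11.683,  0.046]), array([-0.005,  0.031,  3.35 ]))
```

View pics/wrist13.png

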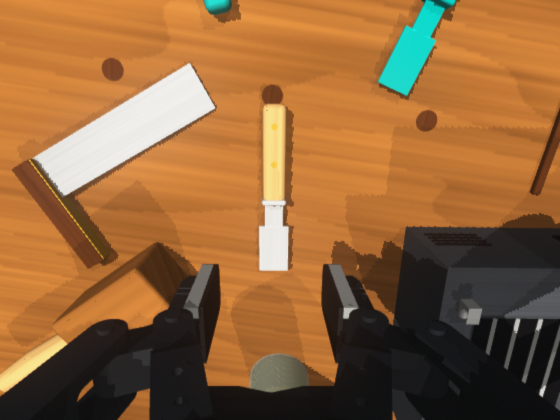

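View pics/top13.png

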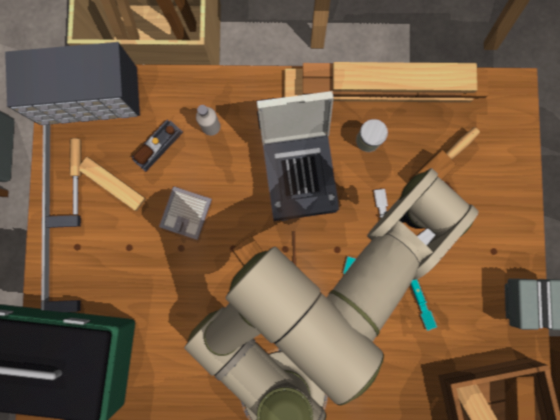

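```bash
python3 -m pendant '[60,-0.08,0.6,0,0,0,0,60,-0.08,0.7,0,0,0,0,60,-0.08,0.7,0,0,0,0,60,-0.08,0.7,0,0,0,0,60,-0.08,0.7,0,0,0,0,60,-0.08,0.7,0,0,0,0,60,-0.08,0.7,0,0,0,0,60,-0.08,0.7,0,0,0,0,60,-0.08,0.7,0,0,0,0,60,-0.08,0.7,0,0,0,0,60,-0.08,0.7,0,0,0,0]'
python3 -m pendant '[60,-0.08,0.7,0,0,0,0,60,-0.08,0.7,0,0,0,0,60,-0.08,0.7,0,0,0,0,60,-0.08,0.7,0,0,0,0,60,-0.08,0.7,0,0,0,0,60,-0.08,0.6,0,0,0,0,60,0,0.6,0,0,0,0.8,60,0,0,0,0,0,0.8,60,0,0,0,0,0,0.8,60,0,0,0,0,0,0.8,60,0,0,0,0,0,0.15,60,0,0,0,0,0,0]'
python3 - <<'E'
from h import *
d=cam("wrist");cv2.imwrite("pics/w14.png",d["frame"][:,:,::-1])
s=observe();print(s["position"],s["q"].round(1),need([.461,.3025,.18],down(162)))
E
```

```text
time_s: 22.0
position: [0.463, 0.0978, 0.1809]
tool_rot: [[-0.988, -0.153, 0.0], [-0.153, 0.988, 0.0], [-0.0, 0.0, -1.0]]
ft_force: [0.3, -0.3, 0.3]
grip_width: 0.0604
time_s: 23.2
position: [0.4514, 0.3321, 0.1812]
tool_rot: [[-0.952, 0.307, 0.001], [0.307, 0.952, -0.0], [-0.001, 0.0, -1.0]]
ft_force: [0.1, 0.4, -0.3]
grip_width: 0.0598
[0.45149509 0.3320778  0.18144021] [ 24.3  24.   75.4  -0.   80.6 -47.9] (array([-0.362, -0.505,  0.029]), array([0.003, 0.011, 0.016]))
```

View pics/w14.png

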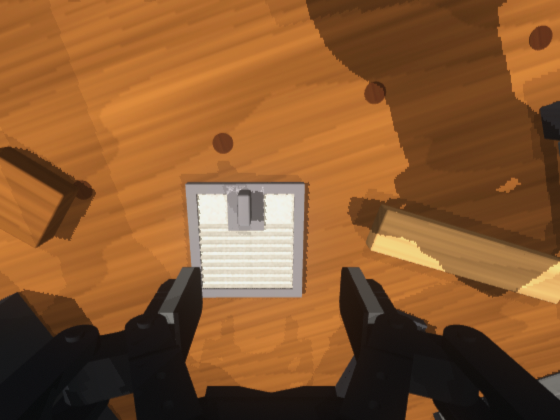

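```bash
python3 - <<'E'
from h import *
d=cam("wrist");C=cloud(d);f=d["frame"];hsv=cv2.cvtColor(f,cv2.COLOR_RGB2HSV)
M=((hsv[...,1]<70)).astype(np.uint8);B=np.zeros_like(M);B[170:310,165:325]=M[170:310,165:325]
B[262:,:205]=0
c=max(cv2.findContours(B,cv2.RETR_EXTERNAL,cv2.CHAIN_APPROX_NONE)[0],key=cv2.contourArea)[:,0,:]
r=cv2.minAreaRect(plane(d,c,.010)[:,:2].astype(np.float32)*1000);print(r,cv2.boxPoints(r).round(1).tolist())
m=(C[...,2]>.027)&(C[...,2]<.04);m[:175]=0;m[260:]=0;m[:,:200]=0;m[:,290:]=0
q=C[m];print(m.sum(),np.median(q[:,2]),cv2.minAreaRect(q[:,:2].astype(np.float32)*1000),q.mean(0))
v,u=np.where(m);print(u.min(),u.max(),v.min(),v.max())
k=(C[...,2]>.006)&(C[...,2]<.013);k[:175]=0;k[310:]=0;k[:,:180]=0;k[:,310:]=0;print("frame z",np.median(C[k][:,2]))
# edge fits: left edge and front edge of frame
E
python3 - <<'E'
import cv2; t=cv2.imread("pics/w14.png"); cv2.imwrite("pics/w14c.png",cv2.resize(t[170:310,170:320],None,fx=4,fy=4,interpolation=cv2.INTER_CUBIC))
E
```

```text
((499.5594787597656, 289.05206298828125), (115.81948852539062, 124.72254180908203), 72.18000793457031) [[422.5, 253.0], [541.2000122070312, 214.8000030517578], [576.7000122070312, 325.1000061035156], [457.8999938964844, 363.29998779296875]]
429 0.03389191062671286 ((460.4598693847656, 301.6570739746094), (12.097352027893066, 30.012039184570312), 72.1255874633789) [0.45977082 0.30217251 0.03361565]
237 250 193 225
frame z 0.008986207849336458
```

View pics/w14c.png

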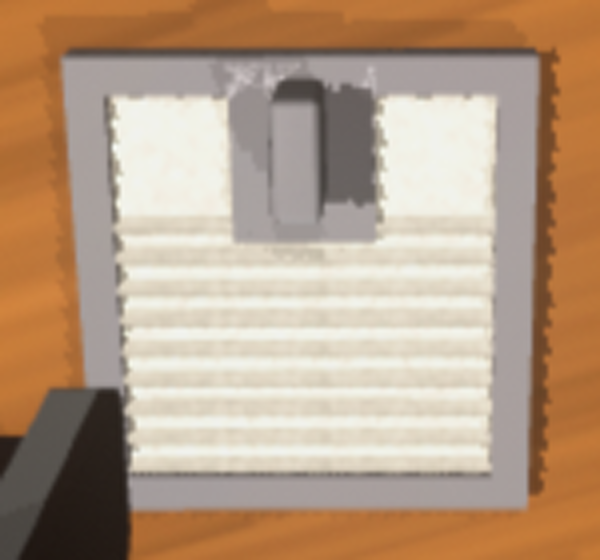

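Run:
```python
from h import *
print(need([.460,.3018,-.009],down(162.2)))
```

```text
(array([-0.339, -0.527,  3.812]), array([ 0.004,  0.013, -0.011]))
```

```bash
python3 -m pendant '[40,-0.17,-0.26,0.1,0,0,0,40,-0.17,-0.265,0.5,0,0,0,40,0,0,0.6,0,0,0,40,0,0,0.6,0,0,0,40,0,0,0.6,0,0,0,40,0,0,0.6,0,0,0,40,0,0,0.4,0,0,0,40,0,0,0.2,0,0,0,40,0,0,0.1,0,0,0,40,0,0,0,0,0,0]' 40
python3 - <<'E'
from h import *
print(need([.460,.3018,-.009],down(162.2)))
d=cam("wrist");cv2.imwrite("pics/w15.png",d["frame"][:,:,::-1])
E
```

```text
time_s: 24.3
position: [0.4605, 0.3018, -0.0029]
tool_rot: [[-0.951, 0.309, 0.003], [0.309, 0.951, 0.0], [-0.003, 0.001, -1.0]]
ft_force: [0.2, 0.1, 0.5]
grip_width: 0.04
(array([ 0.01 , -0.004,  0.122]), array([ 0.009,  0.018, -0.025]))
```

View pics/w15.png

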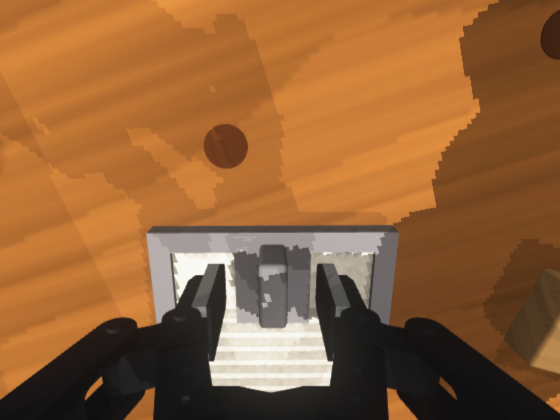

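```bash
python3 -m pendant '[40,0,0,0.1,0,0,0,30,0,0,0,0,0,0,20,0,0,0,0,0,0,10,0,0,0,0,0,0,5,0,0,0,0,0,0,5,0,0,0,0,0,0,5,0,0,0,0,0,0]' 90
python3 - <<'E'
from h import *
s=observe();print(s["position"],s["tool_rot"].round(3).tolist())
E
python3 -m pendant '[5,0,0,-0.1,0,0,0,5,0,0,-0.3,0,0,0,5,0,0,-0.5,0,0,0,5,0,0,-0.6,0,0,0,5,0,0,-0.6,0,0,0,5,0,0,-0.6,0,0,0,5,0,0,-0.6,0,0,0,5,0,0,-0.6,0,0,0,5,0,0,0,0,0,0,5,0,0,0,0,0,0]'
python3 - <<'E'
from h import *
for n in ("wrist","scene"):
    d=cam(n);cv2.imwrite(f"pics/{n}16.png",d["frame"][:,:,::-1])
E
```

```text
time_s: 25.05
position: [0.4605, 0.3023, -0.0074]
tool_rot: [[-0.951, 0.309, 0.004], [0.309, 0.951, 0.001], [-0.003, 0.002, -1.0]]
ft_force: [-1.7, -0.2, 5.9]
grip_width: 0.0097
[ 0.46053807  0.30227271 -0.00740942] [[-0.951, 0.309, 0.004], [0.309, 0.951, 0.001], [-0.003, 0.002, -1.0]]
time_s: 26.05
position: [0.4595, 0.3019, 0.1869]
tool_rot: [[-0.951, 0.309, 0.003], [0.309, 0.951, 0.0], [-0.002, 0.001, -1.0]]
ft_force: [0.5, -0.3, -1.6]
grip_width: 0.0098
```

View pics/wrist16.png

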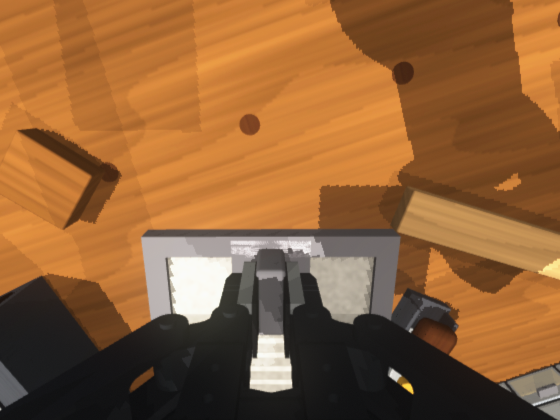

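View pics/scene16.png

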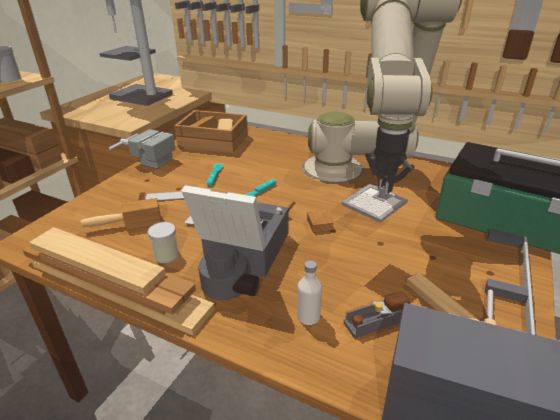

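```bash
cat >> h.py <<'E'
EDGE=np.array([-.1033,-.0005,-.0074]); FMID=np.array([-.0413,-.0005,-.0124])
def fpose(ex,ez,b,ey=0):
    R=Ro.from_rotvec(np.radians(b)*down(180+UY)[:,1]).as_matrix()@down(180+UY)
    return unit([ex,ey,ez])-R@EDGE,R
E
python3 - <<'E'
from h import *
p,R=fpose(.035,.19,0); s=observe(); print(p,need(p,R))
p1,R1=fpose(.035,.15,11); print(need(p1,R1,p,R))
print((R1@[-1,0,0]).round(2))
E
```

```text
[ 0.52865966 -0.04798283  0.1826    ] (array([-3.485, -6.222,  0.065]), array([-4.000e-03,  1.000e-03, -3.301e+00]))
(array([-0.01 ,  0.   ,  0.403]), array([-0.   ,  1.375, -0.   ]))
[ 0.97  0.14 -0.19]
```

```bash
python3 -m pendant '[5,-0.2,-0.36,0,0,0,0,5,-0.317,-0.566,0,0,0,0,5,-0.317,-0.566,0,0,0,0,5,-0.317,-0.566,0,0,0,0,5,-0.317,-0.566,0,0,0,0,5,-0.317,-0.566,0,0,0,0,5,-0.317,-0.566,0,0,0,0,5,-0.317,-0.566,0,0,0,0,5,-0.317,-0.566,0,0,0,0,5,-0.317,-0.566,0,0,0,0,5,-0.317,-0.566,0,0,0,0,5,-0.117,-0.2,0,0,0,0]'
python3 -m pendant '[5,0,0,0,0,0,-0.6,5,0,0,0,0,0,-0.8,5,0,0,0,0,0,-0.8,5,0,0,0,0,0,-0.8,5,0,0,0,0,0,-0.3,5,0,0,0,0,0,0]'
python3 - <<'E'
from h import *
p,R=fpose(.035,.19,0); s=observe(); print(p,need(p,R))
F=[s["position"]+s["tool_rot"]@(FMID+np.array([a,b,-.005])) for a,b in ((.062,.058),(.062,-.058),(-.062,.058),(-.062,-.058))]
for n,b in (("top",(240,80,360,240)),("scene",(180,100,320,250))):
    d=cam(n);t=cv2.resize(d["frame"][:,:,::-1][b[1]:b[3],b[0]:b[2]],None,fx=4,fy=4,interpolation=cv2.INTER_CUBIC)
    W=[unit([x,y,.1]) for x in(-.062,.058) for y in(-.062,.062)]+[unit([-.105,-.09,.1]),unit([-.105,.09,.1])]
    for P,c in [(f,(0,0,255)) for f in F]+[(w,(0,255,0)) for w in W]:
        cv2.circle(t,tuple(((proj(d,P)[0]-[b[0],b[1]]+.5)*4).astype(int)),2,c,-1)
    cv2.imwrite(f"pics/{n}17.png",t)
E
```

```text
time_s: 27.35
position: [0.5294, -0.05, 0.1856]
tool_rot: [[-0.95, 0.311, 0.0], [0.311, 0.95, 0.001], [-0.0, 0.001, -1.0]]
ft_force: [0.0, -0.1, -0.6]
grip_width: 0.0096
time_s: 27.95
position: [0.529, -0.0469, 0.1862]
tool_rot: [[-0.989, -0.147, 0.001], [-0.147, 0.989, 0.001], [-0.001, 0.001, -1.0]]
ft_force: [0.3, -0.2, -1.3]
grip_width: 0.0101
[ 0.52865966 -0.04798283  0.1826    ] (array([ 0.01 , -0.02 ,  0.072]), array([0.007, 0.007, 0.005]))
```

View pics/top17.png

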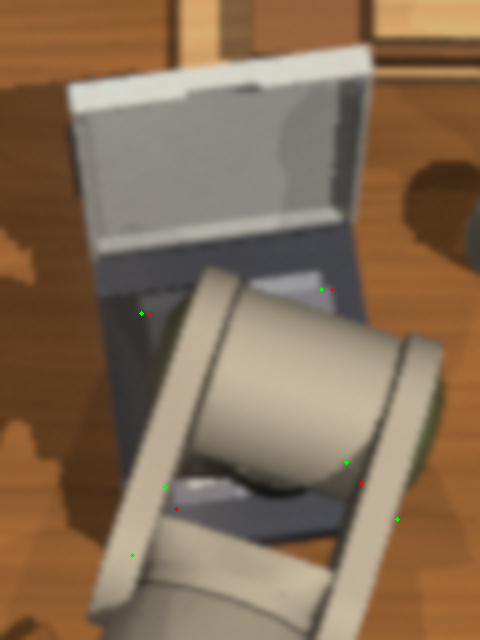

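View pics/scene17.png

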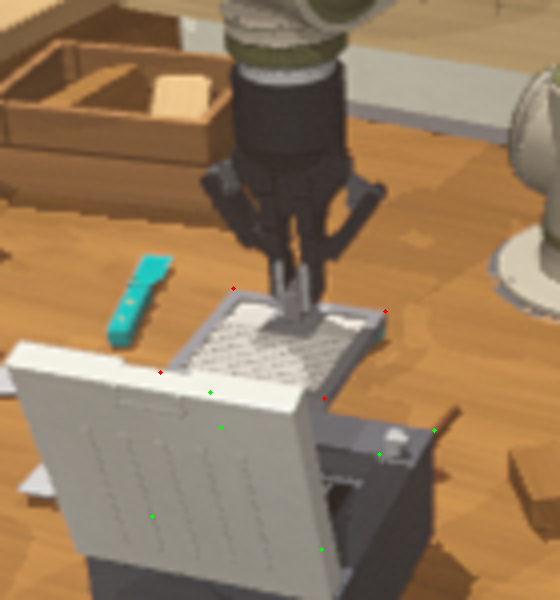

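Run:
```python
from h import *
s=observe();P=[fpose(.035+.012*k/6,.19-.06*k/6,11*k/6) for k in range(1,7)]
seq(P); P2=[fpose(.047,.13-.044*k/6,11) for k in range(1,7)]; print(); seq(P2,*P[-1])
```

```text
[-0.02, -0.02, 0.21] [0.0, 0.24, -0.01]
[-0.04, 0.0, 0.13] [-0.0, 0.23, 0.0]
[-0.05, 0.0, 0.13] [-0.0, 0.23, 0.0]
[-0.06, -0.0, 0.13] [-0.0, 0.23, -0.0]
[-0.06, -0.0, 0.13] [0.0, 0.23, -0.0]
[-0.07, 0.0, 0.12] [-0.0, 0.23, 0.0]

[-0.03, -0.0, 0.14] [0.0, 0.0, 0.0]
[-0.03, -0.0, 0.14] [0.0, 0.0, 0.0]
[-0.03, -0.0, 0.14] [0.0, 0.0, 0.0]
[-0.03, -0.0, 0.14] [0.0, 0.0, 0.0]
[-0.03, -0.0, 0.14] [0.0, 0.0, 0.0]
[-0.03, -0.0, 0.14] [0.0, 0.0, 0.0]
```

```bash
python3 -m pendant '[5,-0.02,-0.02,0.21,0,0.24,0,5,-0.04,0,0.13,0,0.23,0,5,-0.05,0,0.13,0,0.23,0,5,-0.06,0,0.13,0,0.23,0,5,-0.06,0,0.13,0,0.23,0,5,-0.07,0,0.12,0,0.23,0,5,-0.03,0,0.14,0,0,0,5,-0.03,0,0.14,0,0,0,5,-0.03,0,0.14,0,0,0,5,0,0,0,0,0,0]'
python3 - <<'E'
from h import *
s=observe();Z=Ro.from_euler('z',UY,degrees=True)
print(Z.inv().apply(s["position"]+s["tool_rot"]@EDGE-U0),need(*fpose(.047,.086,11)))
d=cam("scene");b=(180,100,320,250);t=cv2.resize(d["frame"][:,:,::-1][b[1]:b[3],b[0]:b[2]],None,fx=4,fy=4,interpolation=cv2.INTER_CUBIC);cv2.imwrite("pics/s18.png",t)
d=cam("wrist");cv2.imwrite("pics/w18.png",d["frame"][:,:,::-1])
E
```

```text
time_s: 29.05
position: [0.5412, -0.0467, 0.121]
tool_rot: [[-0.971, -0.146, -0.19], [-0.143, 0.989, -0.027], [0.192, 0.001, -0.981]]
ft_force: [-0.2, 0.1, -1.8]
grip_width: 0.0101
[ 0.0471136  -0.00060383  0.10843394] (array([-0.084,  0.012,  0.442]), array([ 0.005, -0.006, -0.   ]))
```

View pics/s18.png

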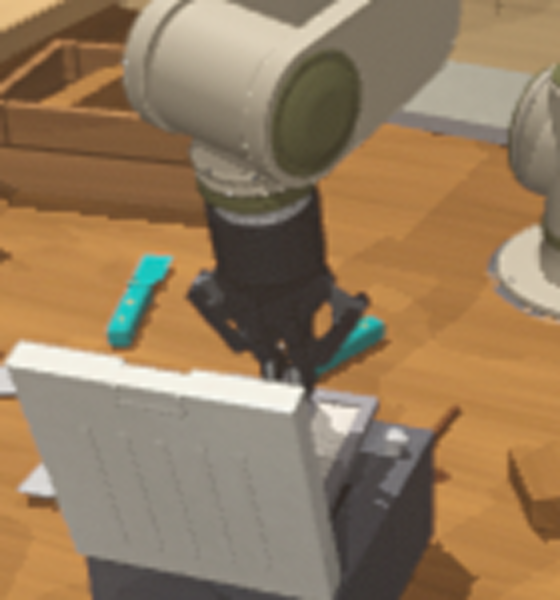

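View pics/w18.png

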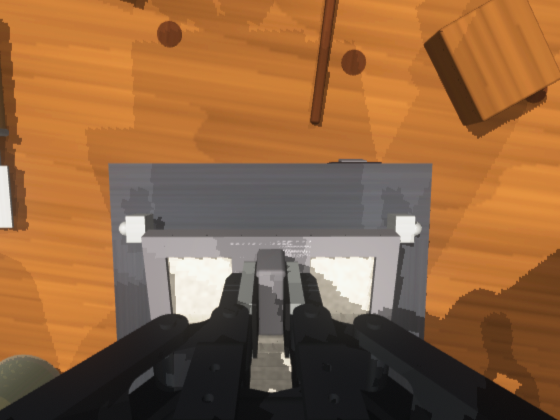

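```bash
python3 -m pendant '[5,-0.02,0.01,0.12,0,0,0,5,-0.02,0,0.12,0,0,0,5,-0.02,0,0.1,0,0,0,5,-0.02,0,0.08,0,0,0,5,0,0,0,0,0,0]'
python3 -m pendant '[5,0,0,0.04,0,0,0,5,0,0,0.02,0,0,0,5,0,0,0,0,0,0]'
python3 -m pendant '[5,0,0,0.02,0,0,0,5,0,0,0,0,0,0]'
python3 - <<'E'
from h import *
s=observe();Z=Ro.from_euler('z',UY,degrees=True)
print(Z.inv().apply(s["position"]+s["tool_rot"]@EDGE-U0))
E
```

```text
time_s: 29.65
position: [0.5414, -0.0462, 0.0998]
tool_rot: [[-0.971, -0.146, -0.189], [-0.143, 0.989, -0.027], [0.191, 0.0, -0.982]]
ft_force: [-0.7, 0.1, -1.4]
grip_width: 0.0097
time_s: 29.95
position: [0.5411, -0.0464, 0.0975]
tool_rot: [[-0.971, -0.146, -0.188], [-0.143, 0.989, -0.028], [0.19, 0.0, -0.982]]
ft_force: [0.7, -0.5, -0.8]
grip_width: 0.0099
time_s: 30.15
position: [0.5409, -0.0464, 0.0965]
tool_rot: [[-0.971, -0.146, -0.188], [-0.143, 0.989, -0.028], [0.19, 0.0, -0.982]]
ft_force: [0.6, 0.7, -1.3]
grip_width: 0.0097
[ 0.04690167 -0.00026001  0.08411495]
```

```bash
python3 -m pendant '[5,0,0,0.03,0,0,0,5,0,0,0,0,0,0]'
python3 -m pendant '[5,0,0,0.02,0,0,0,5,0,0,0,0,0,0]'
python3 -m pendant '[5,0,0,0.02,0,0,0,5,0,0,0,0,0,0]'
```

```text
time_s: 30.35
position: [0.5406, -0.0465, 0.0949]
tool_rot: [[-0.971, -0.146, -0.188], [-0.143, 0.989, -0.028], [0.19, 0.0, -0.982]]
ft_force: [-0.6, 0.2, -1.2]
grip_width: 0.0101
time_s: 30.55
position: [0.5404, -0.0465, 0.0939]
tool_rot: [[-0.971, -0.146, -0.188], [-0.143, 0.989, -0.028], [0.19, 0.0, -0.982]]
ft_force: [0.2, 0.2, -1.6]
grip_width: 0.0103
time_s: 30.75
position: [0.5403, -0.0465, 0.093]
tool_rot: [[-0.971, -0.146, -0.188], [-0.143, 0.989, -0.028], [0.19, -0.0, -0.982]]
ft_force: [-0.5, -0.0, -0.2]
grip_width: 0.0098
```

Run:
```python
from h import *
s=observe();Z=Ro.from_euler('z',UY,degrees=True)
e=Z.inv().apply(s["position"]+s["tool_rot"]@EDGE-U0);print(e)
b=np.degrees(np.arcsin(s["tool_rot"][2,0]));print(b)
P=[fpose(e[0]+(.066-e[0])*k/6,e[2]+.0005,b,e[1]) for k in range(1,7)];seq(P)
print(); seq([fpose(.066,.081,b*(1-k/6)) for k in range(1,7)],*P[-1])
```

```text
[ 0.04627982 -0.00028587  0.08067393]
10.95679966544784
[-0.06, -0.0, -0.02] [-0.0, -0.0, -0.0]
[-0.06, 0.0, -0.01] [0.0, 0.0, 0.0]
[-0.06, -0.0, -0.01] [0.0, 0.0, 0.0]
[-0.06, -0.0, -0.01] [0.0, 0.0, 0.0]
[-0.06, 0.0, -0.01] [0.0, 0.0, 0.0]
[-0.06, -0.0, -0.01] [0.0, 0.0, 0.0]

[-0.01, 0.01, 0.07] [-0.0, -0.23, -0.0]
[-0.01, -0.0, 0.07] [-0.0, -0.23, -0.0]
[-0.01, -0.0, 0.07] [0.0, -0.23, -0.0]
[-0.01, 0.0, 0.07] [-0.0, -0.23, 0.0]
[-0.01, 0.0, 0.07] [0.0, -0.23, -0.0]
[-0.01, -0.0, 0.07] [-0.0, -0.23, 0.0]
```

```bash
python3 -m pendant '[5,-0.064,0,-0.018,0,0,0,5,-0.064,0,-0.012,0,0,0,5,-0.064,0,-0.012,0,0,0,5,-0.064,0,-0.012,0,0,0,5,0,0,0,0,0,0]'
python3 -m pendant '[5,-0.064,0,-0.012,0,0,0,5,-0.064,0,-0.012,0,0,0,5,0,0,0,0,0,0]'
python3 - <<'E'
from h import *
s=observe();Z=Ro.from_euler('z',UY,degrees=True)
e=Z.inv().apply(s["position"]+s["tool_rot"]@EDGE-U0);print(e)
E
```

```text
time_s: 31.25
position: [0.5537, -0.0446, 0.0932]
tool_rot: [[-0.971, -0.146, -0.188], [-0.144, 0.989, -0.028], [0.19, -0.0, -0.982]]
ft_force: [0.4, 0.2, -1.7]
grip_width: 0.0094
time_s: 31.55
position: [0.5601, -0.0437, 0.0932]
tool_rot: [[-0.971, -0.146, -0.188], [-0.143, 0.989, -0.028], [0.19, -0.0, -0.982]]
ft_force: [-0.9, 0.0, -2.6]
grip_width: 0.0098
[ 0.06623577 -0.00029874  0.08086058]
```

```bash
python3 -m pendant '[5,-0.01,0,0.07,0,-0.23,0,5,-0.01,0,0.07,0,-0.23,0,5,-0.01,0,0.07,0,-0.23,0,5,0,0,0,0,0,0]'
python3 -m pendant '[5,-0.01,0,0.07,0,-0.23,0,5,-0.01,0,0.07,0,-0.23,0,5,0,0,0,0,0,0]'
python3 - <<'E'
from h import *
s=observe();Z=Ro.from_euler('z',UY,degrees=True)
print(Z.inv().apply(s["position"]+s["tool_rot"]@EDGE-U0),need(*fpose(.066,.081,0)))
d=cam("wrist");cv2.imwrite("pics/w19.png",d["frame"][:,:,::-1])
E
```

```text
time_s: 31.95
position: [0.5591, -0.0437, 0.0828]
tool_rot: [[-0.985, -0.146, -0.094], [-0.145, 0.989, -0.014], [0.095, 0.0, -0.996]]
ft_force: [-0.7, 1.0, -0.0]
grip_width: 0.0099
time_s: 32.25
position: [0.5598, -0.0437, 0.0758]
tool_rot: [[-0.989, -0.146, -0.031], [-0.146, 0.989, -0.004], [0.031, 0.0, -1.0]]
ft_force: [-0.5, 0.5, 1.4]
grip_width: 0.0097
[ 0.06661957 -0.00034708  0.08003028] (array([0.007, 0.006, 0.045]), array([ 0.001, -0.221, -0.003]))
```

View pics/w19.png

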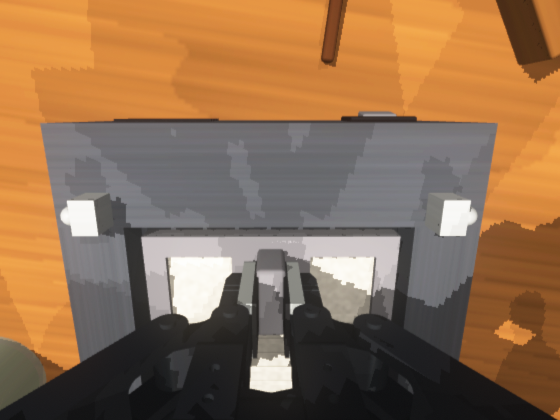

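```bash
python3 -m pendant '[5,0,0,0.04,0,-0.12,0,5,0,0,0.03,0,-0.1,0,5,0,0,0,0,0,0]'
python3 -m pendant '[5,0,0,0.02,0,0,0,5,0,0,0,0,0,0]'
python3 - <<'E'
from h import *
s=observe();Z=Ro.from_euler('z',UY,degrees=True)
print(Z.inv().apply(s["position"]+s["tool_rot"]@FMID-U0))
E
```

```text
time_s: 32.6
position: [0.5604, -0.0437, 0.0726]
tool_rot: [[-0.989, -0.146, 0.002], [-0.146, 0.989, -0.0], [-0.002, -0.0, -1.0]]
ft_force: [1.8, 0.3, 1.6]
grip_width: 0.01
time_s: 32.8
position: [0.5604, -0.0437, 0.0726]
tool_rot: [[-0.989, -0.146, 0.002], [-0.146, 0.989, -0.001], [-0.002, -0.001, -1.0]]
ft_force: [-2.2, 1.2, 12.1]
grip_width: 0.0099
[ 0.0050458  -0.0003892   0.08506088]
```

```bash
python3 -m pendant '[14,0,0,-0.01,0,0,0,20,0,0,0,0,0,0,28,0,0,0,0,0,0,34,0,0,0,0,0,0,34,0,0,-0.1,0,0,0,34,0,0,-0.4,0,0,0,34,0,0,-0.6,0,0,0,34,0.3,0,-0.6,0,0,0,34,0.5,0,-0.6,0,0,0,34,0.6,0,-0.4,0,0,0,34,0.6,0,0,0,0,0,34,0,0,0,0,0,0]' 30
python3 - <<'E'
from h import *
for n in ("wrist","scene","top"):
    d=cam(n);cv2.imwrite(f"pics/{n}20.png",d["frame"][:,:,::-1])
E
```

```text
time_s: 34.0
position: [0.4586, -0.0582, 0.2078]
tool_rot: [[-0.989, -0.145, 0.001], [-0.145, 0.989, -0.001], [-0.001, -0.001, -1.0]]
ft_force: [0.0, 0.3, -0.2]
grip_width: 0.0339
```

View pics/wrist20.png

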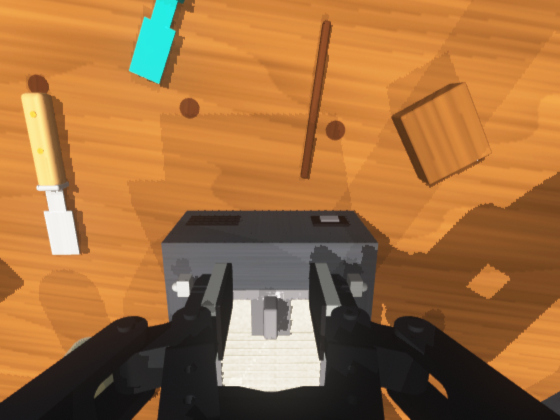

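View pics/scene20.png

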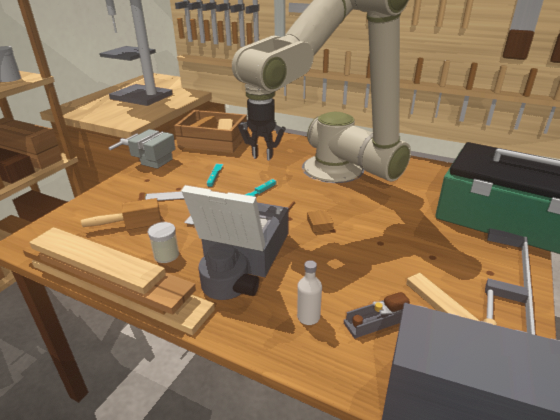

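View pics/top20.png

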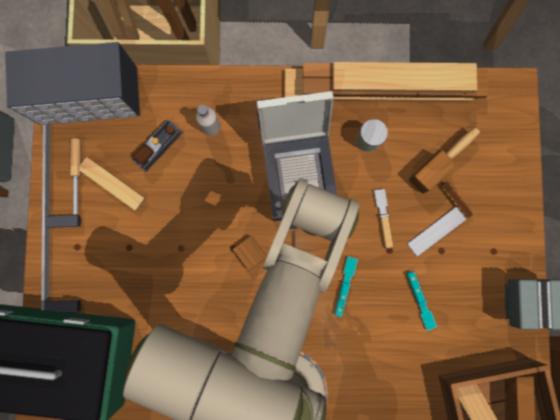

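Run:
```python
from h import *
Z=Ro.from_euler('z',UY,degrees=True).as_matrix()
for n in ("top","wrist"):
    d=cam(n);q=(cloud(d)-U0)@Z
    for lab,x0,x1,y0,y1 in (("far frame",.044,.056,-.05,.05),("front frame",-.054,-.047,-.05,.05),("pleats",-.02,.04,-.04,.04),("rim front",-.10,-.08,-.05,.05),("tabtop",-.05,-.028,-.005,.005)):
        m=(q[...,0]>x0)&(q[...,0]<x1)&(q[...,1]>y0)&(q[...,1]<y1)&(q[...,2]>.06)&(q[...,2]<.13)
        if m.sum()>5: print(n,lab,m.sum(),np.percentile(q[m][:,2],[20,50,80]).round(4))
    m=(q[...,2]>.108)&(q[...,2]<.118)&(abs(q[...,1])<.03)&(q[...,0]<.02)&(q[...,0]>-.065)
    if m.sum()>5: print(n,"tab centre",np.percentile(q[m],[5,95],axis=0).mean(0).round(4))
d=cam("scene");q=(cloud(d)-U0)@Z
m=(abs(q[...,1])<.08)&(q[...,0]>.105)&(q[...,0]<.19)&(q[...,2]>.15)&(q[...,2]<.3)
f=np.polyfit(q[m][:,2],q[m][:,0],1);print("cover",np.arctan(f[0])+np.pi/2)
C=cloud(cam("wrist"));print("scr",C[120:250:20,50].round(3).tolist())
```

```text
top far frame 163 [0.0855 0.0876 0.0901]
top front frame 8 [0.0883 0.0927 0.1074]
top pleats 578 [0.0853 0.0878 0.09  ]
top rim front 8 [0.0983 0.1    0.1012]
wrist far frame 1022 [0.0867 0.0877 0.089 ]
wrist front frame 736 [0.0897 0.0905 0.1036]
wrist pleats 4295 [0.087  0.088  0.0893]
wrist rim front 2412 [0.0995 0.1001 0.1006]
wrist tabtop 265 [0.1134 0.1139 0.1145]
wrist tab centre [-0.0374 -0.0005  0.1126]
cover 1.8010637878174578
scr [[0.433, -0.282, 0.013], [0.452, -0.281, 0.016], [0.471, -0.28, 0.019], [0.491, -0.279, 0.02], [0.516, -0.286, 0.01], [0.538, -0.286, 0.011], [0.562, -0.287, 0.011]]
```

Run:
```python
from rig import *
print(close_job()); print(observe()["time_s"])
```

```text
the job is handed in; nothing more can be done
None
the job is handed in; nothing more can be done
```

The new filter panel is in the well with its far edge under the lip. The cover stands open, and the scraper is back on the bench at the spot it came from. The job is handed in at about 34 s of the 72 s allowed; it reports no verdict.

**How it went**
- I levered the cover off its catches with the blade in the notch, prying over the sill's front edge. I then swung it back with the blade tip, not the fingers, until it fell fully open.
- After putting the scraper down, I gripped the filter by its tab and tilted its far edge about 11° down. I slid that edge under the lip and lowered the front. The downward force rose to about 12 N when the panel was seated.

**Last checks, in the extractor's frame**

| Check | Measured | Required or expected |
|---|---|---|
| Cover angle | about 1.80 rad | above 1.6 rad |
| Filter centre x | about +4.6 to 5 mm | -4 to 12 mm |
| Filter centre y | about -0.5 mm | -10 to 10 mm |
| Filter centre height | 85.1 mm, from the tool position before release | 81.5 to 88.5 mm |
| Tab top height | 113.9 mm | 114 mm if flat on the bottom |
| Scraper blade height | about 10 to 11 mm | tip below 40 mm |

The gripper is clear of everything, and no bystander looks moved in the last pictures.

**What failed or disagreed**
- The first grasp of the scraper closed on nothing. The fingertips sit about 22 mm behind the reported tool point. I measured this in the wrist and scene cameras and allowed for it from then on.
- The frame heights from depth did not quite agree: about 88 mm at the back and 90.5 mm at the front. The front patch was small and next to the tab, so I trusted the tab height and the contact force.

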